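Release the dust box's tool-only catch and open its grit drawer

TASK

Open the grit drawer of the dust box so that it can be emptied. Its hidden spring catch can only be released with a tool: take the pin punch out of the wooden block, put it down through the small hole in the lid, feel for the catch and press it until the drawer springs out, never pressing harder than 20 N or the catch bends. Then stand the punch back in the socket it came from, and pull the drawer all the way out to its stop, leaving everything else as it is.

Things in the scene. Friction and masses are not known exactly. Their poses are not given: they have to be found in the camera images.
- dust_box: grey sheet steel dust box, screwed to the bench by tabs at its sides, 130 deep (x) by 140 wide (y) by 115 high; origin at the centre of its underside; its +x points to its back, -x to its front with the drawer, z up. The lid carries a round suction spigot 40 across and 32 high at x +34, y -32, and a square steel guide block with the access hole
- lid_hole (a point): middle of the mouth of the round access hole, 8 across, straight down, in the 30 x 30 steel guide block (top 120 above the bench, 5 above the lid) at x -10, y +30 of the dust box. The hidden catch lies 25 to 39 below this mouth, a new depth each time. It starts to give at about 3 N, lets the drawer go some 6 mm farther down at 7 to 10 N, and meets a rigid stop about 7.5 mm below where first felt
- grit_drawer (a joint): how far the drawer is out, m: 0 shut and caught; springs out to about 0.03 by itself when the catch is tripped, and stays out when the punch is lifted and the catch springs back; 0.075 at its stop. From there it slides with 1 to 3 N and stays where it is left
- drawer_handle (a point): middle of the drawer's handle, a round steel bar 11 thick and 80 long, parallel to the box's y, 35 in front of the drawer's face and 76 above the bench; the drawer's face reaches 14 above the bar's middle. The drawer moves along the box's -x. The point moves with the drawer
- pin_punch: pin punch, the longest of the three steel tools in the wooden block, 130 long, 100 g: a round knurled body 14 thick and 75 long over a pin 6 thick and 55 long. Origin at the tip of the pin, z up along the tool: the body begins at z 55 and its top is at z 130. It stands upright, the body's shoulder resting on the block, so 75 stand out
- punch_block: hardwood block, fixed, 56 (x) by 140 (y) by 62 high, origin at the centre of its underside; three sockets 9 across and 58 deep in its top at y -45, 0 and +45, each holding one tool
- centre_punch: short stout centre punch, body 18 thick, 50 of it standing out of the block; leave it alone. Origin at its tip, z up
- rivet_set: rivet set, body 16 thick, 70 of it standing out of the block; too short for the catch, leave it alone. Origin at its tip, z up
- bearing: ball bearing, 42 across, 12 high, lying on the bench; leave it alone
- spark_plug: used spark plug, 70 long, lying on the bench; leave it alone
- bolt_m12: hexagon bolt standing on its head, 63 high; leave it alone
- nut_m16: hexagon nut, 27 across; leave it alone
- pencil: flat red carpenter's pencil, 147 long; leave it alone

How it is judged:
By the outcome, as a careful person would: the job done as asked, in the order asked, and still so for the second after the job is handed in, with the robot touching nothing.
It also fails if it takes over 64 s, if anything falls off the work surface, if the arm or the gripper's body presses on something with over 40 N, if the wrist force passes 120 N, or if a joint passes its speed limit or range.

ROBOT

A 7-joint arm with a two-finger parallel gripper is mounted at the origin on the work surface; the furniture and walls round the work are solid. World frame = base frame: x ahead of the robot, y to its left, z up, the work surface at z = 0. Lengths are in m, angles in rad, forces in N, time in s.
With the tool pointing down it reaches from about 0.35 to 0.9 m from the base axis. Payload 8.1 kg.
Tool frame: the origin (TCP) lies between the finger pads; the fingertips stand 25 mm ahead of it and the grasp point (between the pads) lies 6 mm ahead of it; z points along the fingers, y is the direction in which the jaws open and shut (so a half turn about z gives the same grasp; the last joint's range is limited). The gripper opens to 85 mm and grips with 20 to 120 N. Pads are 22 mm wide; open, the fingers measure 114 mm over their backs; the gripper's body (76 mm by 85 mm) begins 54 mm behind the grasp point. The pads swing forward as they close: fully open they stand 13 mm farther back than shut.
Start: joints at [-1.317, 0.434, 0.025, 1.573, -0.012, 1.134, -0.075], TCP at [0.218, 0.586, 0.22] pointing down, gripper open.
Joint ranges: [-2.62, 2.62], [-0.44, 2.09], [-1.27, 1.32], [0.08, 2.57], [-1.32, 4.46], [0.12, 2], [-2.74, 2.74]. Speed limits (rad/s): [2.22, 2.22, 3.01, 3.01, 3.14, 3.14, 3.14].

INTERFACE

Orientations are given as a unit quaternion [x, y, z, w].
In Python, from station import status, viewer, ticket gives the robot as it stands.
- The arm moves only by the tool arm_command, never from a script. Its argument "rows" is a list of rows, each an object of numbers: "jaw": the opening, from 0 (shut) to 1 (fully open); "tx", "ty", "tz": the shift along the tool's x, y, z in mm; "rx", "ry", "rz": the turn, a rotation vector about the tool's x, y, z in rad. In form: [{"jaw": .., "tx": .., "ty": .., "tz": .., "rx": .., "ry": .., "rz": ..}, ...]. A call has 1 to 8 rows; each row shifts and turns the commanded pose from where the row before left it, along the tool's axes as they then stand; what a row does not reach is not made up. A row lasts 1/12 s, in which the tool goes at most 41.7 mm and 7.16 degrees, less where a joint would pass 70% of its speed; a pose out of reach is approached as far as the arm can. A call with a gripper value outside its range is refused whole. The fingers move at their own pace and stop on an object; "newtons" is the grip in N (left out, the last holds). Time passes only in rows, so rows that do not move let the fingers close. It gives the time, the measured TCP pose, the force and the opening at its end, in the units of the state.
- status.state(): the state, without advancing time (a new reading comes with each control period).
- viewer.grab_frame(name): name is "side" or "top" or "wrist"; returns a dict with "frame" (384x512x3 uint8, red, green, blue), "range_z" (384x512 float32, m along the optical axis (not along the pixel's ray), 0 where there is no reading), "mtx" (3x3 intrinsics, pixels), "camera_from_world" (4x4, takes a point from world to camera coordinates); the wrist camera has in their place "hand_eye" (4x4, takes a point from camera to tool coordinates, whose origin is the TCP and whose axes are the flange's). Camera axes: x right, y down, z forward; pixel columns grow to the right and rows downward; lengths in m; the calibration is good to about 2 mm. A picture is of the moment at which its call begins: read the wrist's pose just before it.
- ticket.job_done(): hands the job in, once; it reports no verdict.
The state is a dict: "t": time; "q": joint angles; "joint_velocities": joint speeds; "tau": joint torques, N m; "eef_pos": TCP position; "ee_rot": TCP orientation; "ft_force": force on the tool from outside, world axes, zero at the start; "ft_torque": the same for the moment, N m; "grip_width": finger opening in m.
Only numpy, scipy, OpenCV 4.12 (cv2) and the standard library are available. Lean on these libraries where they do the work, as an engineer would, in place of code of your own. Each camera call takes 0.05 s, during which the arm holds its last target. There are 200 camera calls.

## Working session

There is one attempt and no reset: what is moved stays moved. The work goes in short steps, Python scripts to look and compute and a tool call to move; the robot and the scene stay as the last step left them, time stands still between calls to the robot, and variables do not carry over. Pictures are saved under pics/ and viewed, about 8 in all and at most 12, crops included, and the job is handed in when it is done.

Besides the shell and the picture viewer there is one more tool, called after "Emit:" as name(argument=value, ...), one argument or row to a line, values as JSON. arm_command: Moves the arm, as the interface text tells. Its arguments: {"type":"object","properties":{"rows":{"type":"array"},"newtons":{"type":"number"}},"required":["rows"]}

```bash
mkdir -p pics; ls; cat > h.py <<'E'
import numpy as np, cv2
from station import status, viewer, ticket
from scipy.spatial.transform import Rotation as R
def grab(n):
    s=status.state(); f=viewer.grab_frame(n)
    if n=="wrist":
        T=np.eye(4);T[:3,:3]=R.from_quat(s["ee_rot"]).as_matrix();T[:3,3]=s["eef_pos"]
        f["wfc"]=T@np.array(f["hand_eye"])
    else: f["wfc"]=np.linalg.inv(np.array(f["camera_from_world"]))
    return f
def cloud(f):
    z=f["range_z"];K=np.array(f["mtx"]);v,u=np.mgrid[:z.shape[0],:z.shape[1]]
    P=np.stack([(u-K[0,2])/K[0,0]*z,(v-K[1,2])/K[1,1]*z,z],-1)
    W=P@f["wfc"][:3,:3].T+f["wfc"][:3,3]; W[z==0]=np.nan
    return W
def ray(f,u,v,zw):
    K=np.array(f["mtx"]);d=f["wfc"][:3,:3]@np.array([(u-K[0,2])/K[0,0],(v-K[1,2])/K[1,1],1]);o=f["wfc"][:3,3]
    return o+d*(zw-o[2])/d[2]
def save(f,n,crop=None,k=1):
    im=f["frame"][:,:,::-1]
    if crop: a,b,c,d=crop; im=im[b:d,a:c]
    cv2.imwrite("pics/"+n,cv2.resize(im,None,fx=k,fy=k,interpolation=cv2.INTER_CUBIC))
E
python3 - <<'E'
from h import *
import pickle
s=status.state(); print({k:np.round(v,3) for k,v in s.items()})
a=grab("top");b=grab("side")
pickle.dump((a,b),open("f.pkl","wb"))
cv2.imwrite("pics/a.png",cv2.resize(np.vstack([a["frame"],b["frame"]])[:,:,::-1],None,fx=.78,fy=.78))
save(a,"top.png",k=1.5)
print(np.round(a["wfc"],3),np.round(b["wfc"],3),a["mtx"])
E
```

```text
pics
{'t': np.float64(0.0), 'q': array([-1.317,  0.435,  0.025,  1.574, -0.012,  1.134, -0.075]), 'joint_velocities': array([ 0.002, -0.002, -0.   ,  0.   ,  0.   , -0.001,  0.002]), 'tau': array([ 0.0000e+00, -6.7048e+01,  1.0250e+00, -3.1622e+01,  1.6000e-02,
        1.2000e-02, -0.0000e+00]), 'eef_pos': array([0.218, 0.585, 0.22 ]), 'ee_rot': array([ 0.177,  0.984, -0.001, -0.   ]), 'ft_force': array([0.002, 0.216, 0.41 ]), 'ft_torque': array([-0.004, -0.01 , -0.04 ]), 'grip_width': np.float64(0.085)}
[[-0.01  -0.998  0.067  0.428]
 [-1.     0.009 -0.008 -0.212]
 [ 0.008 -0.067 -0.998  0.966]
 [ 0.     0.     0.     1.   ]] [[-0.893 -0.26   0.366  0.158]
 [-0.449  0.541 -0.711  0.407]
 [-0.013 -0.8   -0.6    0.633]
 [ 0.     0.     0.     1.   ]] [[353.98093533   0.         257.36092891]
 [  0.         353.98093533 192.6917442 ]
 [  0.           0.           1.        ]]
```

View pics/top.png

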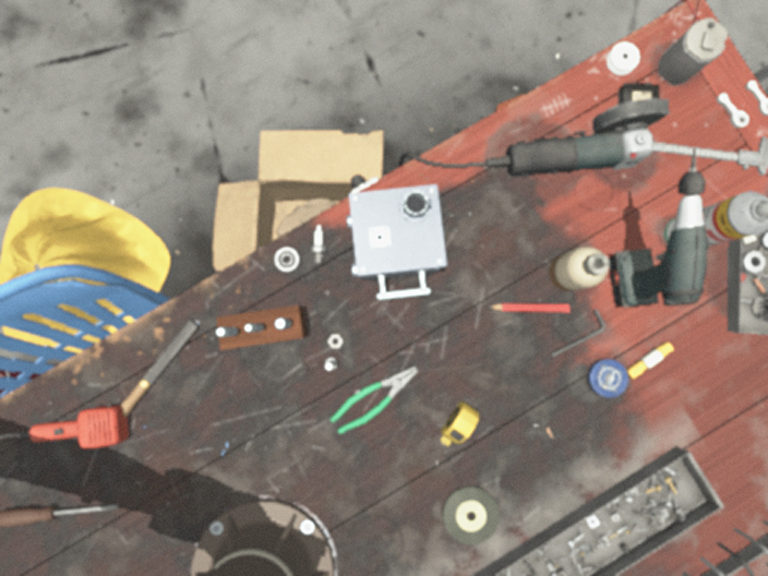

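The top view shows the box at about (398,230) with the guide block at (380,237). The wooden block's three tools are at (221,331), (250,327) and (281,323), and the handle is at (404,293). All of these are in the 1.5x picture.

```bash
python3 - <<'E'
from h import *
import pickle
a,b=pickle.load(open("f.pkl","rb"))
W=cloud(a)
for n,(u,v) in dict(t1=(221,331),t2=(250,327),t3=(281,323)).items():
    u,v=int(u/1.5),int(v/1.5); w=W[v-5:v+6,u-5:u+6].reshape(-1,3); m=w[w[:,2]>np.nanmax(w[:,2])-.006]; print(n,m.mean(0).round(4),len(m))
# box lid
w=W[115:195,225:305]; 
m=(abs(w[...,2]-.115)<.003); q=w[m]; r=cv2.minAreaRect((q[:,:2]*1000).astype(np.float32)); print("lid",r, q[:,2].mean())
w=W[195:235,130:215]; m=(abs(w[...,2]-.062)<.004); q=w[m]; print("block",cv2.minAreaRect((q[:,:2]*1000).astype(np.float32)),q[:,2].mean())
w=W[178:202,245:295]; m=(abs(w[...,2]-.08)<.006); q=w[m]; print("handle",cv2.minAreaRect((q[:,:2]*1000).astype(np.float32)),q[:,2].mean())
print("hole",ray(a,380/1.5,237.5/1.5,.12))
save(a,"crop.png",(130,110,310,240),4); save(b,"side.png",k=1.5)
E
```

```text
t1 [0.4204 0.0401 0.1324] 24
t2 [ 0.4265 -0.0044  0.1377] 15
t3 [ 0.4327 -0.049   0.1127] 37
lid ((582.3154907226562, -237.80197143554688), (134.34951782226562, 144.13673400878906), 5.729487895965576) 0.11586150713697593
block ((426.6103820800781, -3.9263534545898438), (56.04921340942383, 140.480224609375), 7.837491035461426) 0.0631686288651868
handle ((496.24029541015625, -250.8917694091797), (40.723445892333984, 101.11981964111328), 5.716119766235352) 0.08110677739536029
hole [ 0.56748611 -0.21004959  0.12      ]
```

View pics/crop.png

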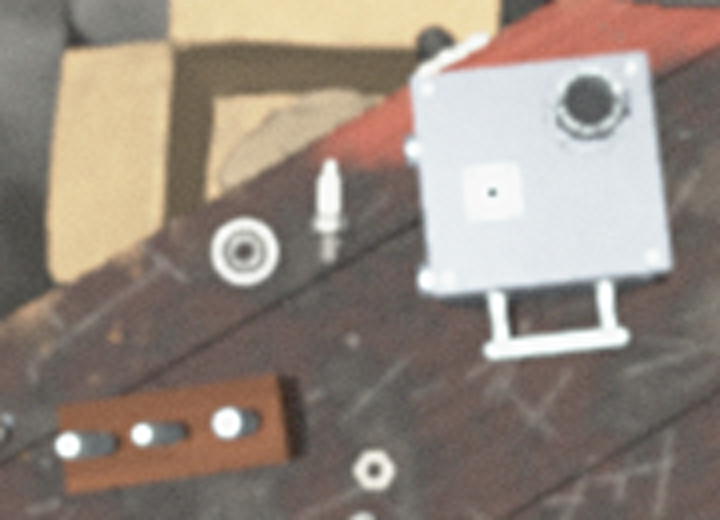

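View pics/side.png

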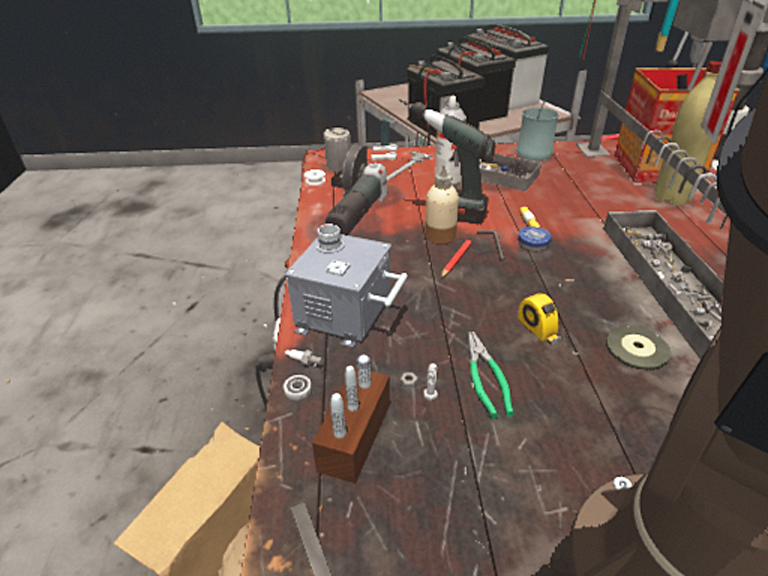

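The middle tool is the pin punch: its top is at 0.137 and it is the thinnest body. I'm swinging over on an arc.

Emit:
arm_command(
  rows=[
    {"jaw": 1, "tx": -38, "ty": -12, "rz": 0.068},
    {"tx": -38, "ty": -12, "rz": 0.068},
    {"tx": -38, "ty": -12, "rz": 0.068},
    {"tx": -38, "ty": -12, "rz": 0.068},
    {"tx": -38, "ty": -12, "rz": 0.068},
    {"tx": -38, "ty": -12, "rz": 0.068},
    {"tx": -38, "ty": -12, "rz": 0.068},
    {"tx": -38, "ty": -12, "rz": 0.068},
  ],
)

```text
invalid input at $.rows[0]: expected keys jaw, tx, ty, tz, rx, ry, rz
```

Emit:
arm_command(
  rows=[
    {"tx": -38, "ty": -12, "rz": 0.068},
    {"tx": -38, "ty": -12, "rz": 0.068},
    {"tx": -38, "ty": -12, "rz": 0.068},
    {"tx": -38, "ty": -12, "rz": 0.068},
    {"tx": -38, "ty": -12, "rz": 0.068},
    {"tx": -38, "ty": -12, "rz": 0.068},
    {"tx": -38, "ty": -12, "rz": 0.068},
    {"tx": -38, "ty": -12, "rz": 0.055},
  ],
)

```text
invalid input at $.rows[0]: expected keys jaw, tx, ty, tz, rx, ry, rz
```

```bash
cat >> h.py <<'E'
def go(x,y,z,yaw=None):
    "tool-frame shift (mm) and turn to world TCP target"
    s=status.state();M=R.from_quat(s["ee_rot"])
    d=M.inv().apply(np.array([x,y,z])-s["eef_pos"])*1000
    e=""
    if yaw is not None:
        c,si=np.cos(yaw),np.sin(yaw)
        T=R.from_matrix(np.array([[-si,c,0],[c,si,0],[0,0,-1]]).T @ np.eye(3)) if 0 else R.from_matrix(np.column_stack([[-si,c,0],[c,si,0],[0,0,-1]]))
        e=(M.inv()*T).as_rotvec().round(4)
    print("t",round(float(s["t"]),2),"pos",np.round(s["eef_pos"],4),"shift",d.round(1),"turn",e,"F",np.round(s["ft_force"],2),"w",round(float(s["grip_width"]),4))
E
python3 - <<'E'
from h import *
go(.4265,-.0044,.22,np.radians(7.9))
f=grab("wrist"); save(f,"w1.png",k=1.5)
E
```

```text
t 0.1 pos [0.2182 0.5852 0.2196] shift [-4.012e+02 -4.797e+02  3.000e-01] turn [-1.2000e-03  9.0000e-04  1.0761e+00] F [-0.02 -0.62 -0.3 ] w 0.0851
```

View pics/w1.png

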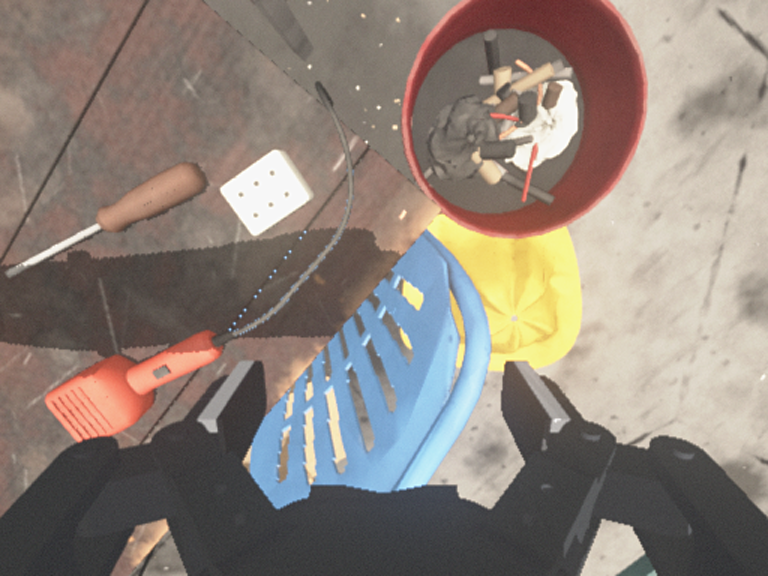

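That was refused because every row needs all seven keys. The arm has not moved, and the picture shows only the start view with nothing in the way.

Emit:
arm_command(
  rows=[
    {"jaw": 1, "tx": -38, "ty": -12, "tz": 0, "rx": 0, "ry": 0, "rz": 0.068},
    {"jaw": 1, "tx": -38, "ty": -12, "tz": 0, "rx": 0, "ry": 0, "rz": 0.068},
    {"jaw": 1, "tx": -38, "ty": -12, "tz": 0, "rx": 0, "ry": 0, "rz": 0.068},
    {"jaw": 1, "tx": -38, "ty": -12, "tz": 0, "rx": 0, "ry": 0, "rz": 0.068},
    {"jaw": 1, "tx": -38, "ty": -12, "tz": 0, "rx": 0, "ry": 0, "rz": 0.068},
    {"jaw": 1, "tx": -38, "ty": -12, "tz": 0, "rx": 0, "ry": 0, "rz": 0.068},
    {"jaw": 1, "tx": -38, "ty": -12, "tz": 0, "rx": 0, "ry": 0, "rz": 0.068},
    {"jaw": 1, "tx": -38, "ty": -12, "tz": 0, "rx": 0, "ry": 0, "rz": 0.068},
  ],
)

```text
t: 0.82
eef_pos: [0.4149, 0.3369, 0.2202]
ee_rot: [0.437, 0.899, 0.0, 0.0]
ft_force: [1.0, 1.2, -0.2]
grip_width: 0.0852
```

Emit:
arm_command(
  rows=[
    {"jaw": 1, "tx": -38, "ty": -12, "tz": 0, "rx": 0, "ry": 0, "rz": 0.068},
    {"jaw": 1, "tx": -38, "ty": -12, "tz": 0, "rx": 0, "ry": 0, "rz": 0.068},
    {"jaw": 1, "tx": -38, "ty": -12, "tz": 0, "rx": 0, "ry": 0, "rz": 0.068},
    {"jaw": 1, "tx": -38, "ty": -12, "tz": 0, "rx": 0, "ry": 0, "rz": 0.068},
    {"jaw": 1, "tx": -38, "ty": -12, "tz": 0, "rx": 0, "ry": 0, "rz": 0.068},
    {"jaw": 1, "tx": -38, "ty": -12, "tz": 0, "rx": 0, "ry": 0, "rz": 0.068},
    {"jaw": 1, "tx": -38, "ty": -12, "tz": 0, "rx": 0, "ry": 0, "rz": 0.068},
    {"jaw": 1, "tx": -38, "ty": -12, "tz": 0, "rx": 0, "ry": 0, "rz": 0.055},
  ],
)

```text
t: 1.48
eef_pos: [0.4534, 0.0244, 0.2203]
ee_rot: [0.658, 0.753, 0.0, 0.0]
ft_force: [1.3, -1.0, -0.1]
grip_width: 0.0855
```

```bash
python3 - <<'E'
from h import *
go(.4265,-.0044,.22,np.radians(7.9))
E
```

```text
t 1.48 pos [0.4534 0.0244 0.2203] shift [-24.9 -30.5   0.3] turn [ 0.0004 -0.     -0.0027] F [ 1.31 -1.03 -0.05] w 0.0855
```

Emit:
arm_command(
  rows=[
    {"jaw": 1, "tx": -12, "ty": -15, "tz": 0, "rx": 0, "ry": 0, "rz": 0},
    {"jaw": 1, "tx": -13, "ty": -15, "tz": 0, "rx": 0, "ry": 0, "rz": 0},
    {"jaw": 1, "tx": 0, "ty": 0, "tz": 0, "rx": 0, "ry": 0, "rz": 0},
  ],
)

```text
t: 1.73
eef_pos: [0.4247, -0.0059, 0.2201]
ee_rot: [0.658, 0.753, -0.001, -0.001]
ft_force: [-0.4, -0.0, -0.6]
grip_width: 0.0857
```

```bash
python3 - <<'E'
from h import *
go(.4265,-.0044,.22,np.radians(7.9))
f=grab("wrist"); save(f,"w2.png",k=1.5)
W=cloud(f); q=W.reshape(-1,3)
import pickle; pickle.dump(f,open("w2.pkl","wb"))
for x,y in((.4204,.0401),(.4265,-.0044),(.4327,-.049)):
    m=(np.hypot(q[:,0]-x,q[:,1]-y)<.014)&(q[:,2]>.105)&(q[:,2]<.145); p=q[m]
    if len(p): p=p[p[:,2]>np.percentile(p[:,2],95)-.004];print(len(p),p.mean(0).round(4),p[:,2].max().round(4),cv2.minAreaRect((p[:,:2]*1000).astype(np.float32)))
E
```

```text
t 1.73 pos [ 0.4247 -0.0059  0.2201] shift [1.3 2.  0.1] turn [-0.0017 -0.0002 -0.0037] F [-0.37 -0.03 -0.56] w 0.0857
150 [0.4201 0.0401 0.1315] 0.1334 ((420.29559326171875, 40.16326904296875), (10.776262283325195, 12.307087898254395), 7.456358432769775)
98 [ 0.4265 -0.0041  0.1364] 0.1386 ((426.4127502441406, -4.492231369018555), (9.291522979736328, 9.826610565185547), 8.01041030883789)
206 [ 0.4325 -0.0484  0.1111] 0.1137 ((432.67913818359375, -49.275428771972656), (17.041397094726562, 17.489683151245117), 7.965293884277344)
```

View pics/w2.png

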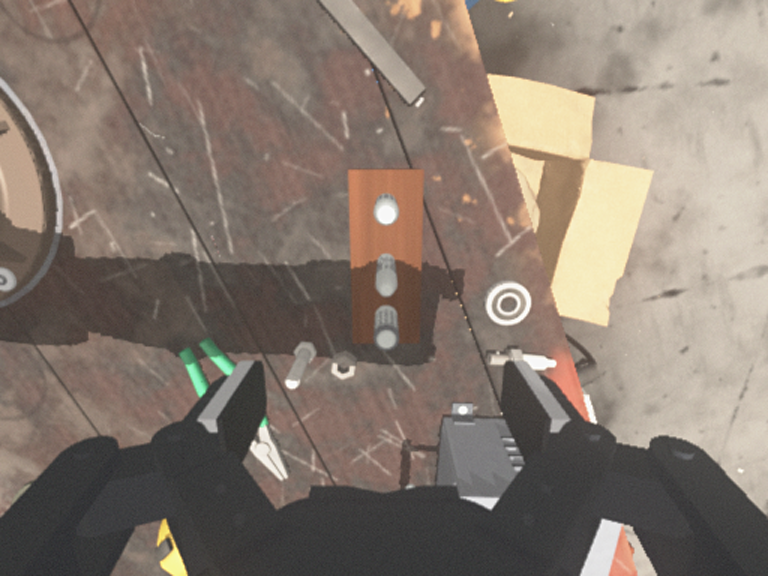

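The wrist view agrees with the top view: the three tools are in line, and the pin punch is the middle one at (386,275). I'm descending and gripping.

Emit:
arm_command(
  newtons=60,
  rows=[
    {"jaw": 0.7, "tx": 1.3, "ty": 2, "tz": 0, "rx": 0, "ry": 0, "rz": 0},
    {"jaw": 0.6, "tx": 0, "ty": 0, "tz": 30, "rx": 0, "ry": 0, "rz": 0},
    {"jaw": 0.6, "tx": 0, "ty": 0, "tz": 30, "rx": 0, "ry": 0, "rz": 0},
    {"jaw": 0.6, "tx": 0, "ty": 0, "tz": 30, "rx": 0, "ry": 0, "rz": 0},
    {"jaw": 0.6, "tx": 0, "ty": 0, "tz": 17, "rx": 0, "ry": 0, "rz": 0},
    {"jaw": 0.6, "tx": 0, "ty": 0, "tz": 0, "rx": 0, "ry": 0, "rz": 0},
  ],
)

```text
t: 2.28
eef_pos: [0.4274, -0.0001, 0.1103]
ee_rot: [0.656, 0.755, -0.002, -0.002]
ft_force: [-0.3, 0.1, 0.3]
grip_width: 0.0513
```

```bash
python3 -c "
from h import *
go(.4265,-.0044,.113,np.radians(7.9))"
```

```text
t 2.28 pos [ 4.274e-01 -1.000e-04  1.103e-01] shift [-4.1 -1.5 -2.7] turn [-0.0056  0.0008  0.003 ] F [-0.27  0.06  0.28] w 0.0513
```

Emit:
arm_command(
  rows=[
    {"jaw": 0.6, "tx": -4, "ty": -1.5, "tz": -2.5, "rx": -0.005, "ry": 0, "rz": 0},
    {"jaw": 0.6, "tx": 0, "ty": 0, "tz": 0, "rx": 0, "ry": 0, "rz": 0},
    {"jaw": 0.6, "tx": 0, "ty": 0, "tz": 0, "rx": 0, "ry": 0, "rz": 0},
  ],
)

```text
t: 2.53
eef_pos: [0.4293, -0.0051, 0.1172]
ee_rot: [0.656, 0.754, 0.003, 0.002]
ft_force: [1.1, 0.6, 0.3]
grip_width: 0.0513
```

```bash
python3 -c "
from h import *
go(.4265,-.0044,.113,np.radians(7.9))"
```

```text
t 2.53 pos [ 0.4293 -0.0051  0.1172] shift [ 1.1 -2.7  4.2] turn [ 0.0077 -0.0003  0.001 ] F [1.11 0.64 0.32] w 0.0513
```

Emit:
arm_command(
  rows=[
    {"jaw": 0.6, "tx": 0, "ty": 0, "tz": 0, "rx": 0, "ry": 0, "rz": 0},
    {"jaw": 0.6, "tx": 0, "ty": 0, "tz": 0, "rx": 0, "ry": 0, "rz": 0},
  ],
)

```text
t: 2.7
eef_pos: [0.4288, -0.0049, 0.1167]
ee_rot: [0.656, 0.755, 0.003, 0.002]
ft_force: [-0.2, -0.4, -0.4]
grip_width: 0.0516
```

```bash
python3 -c "
from h import *
go(.4265,-.0044,.113,np.radians(7.9)); print(status.state()['joint_velocities'].round(3))"
```

```text
t 2.7 pos [ 0.4288 -0.0049  0.1167] shift [ 0.8 -2.3  3.7] turn [ 0.007  -0.0005  0.0012] F [-0.16 -0.35 -0.38] w 0.0516
[ 0.001  0.006 -0.     0.005 -0.    -0.     0.003]
```

Emit:
arm_command(
  rows=[
    {"jaw": 0.6, "tx": 0.8, "ty": -2.3, "tz": 3.7, "rx": 0.007, "ry": 0, "rz": 0},
    {"jaw": 0.6, "tx": 0, "ty": 0, "tz": 0, "rx": 0, "ry": 0, "rz": 0},
    {"jaw": 0.6, "tx": 0, "ty": 0, "tz": 0, "rx": 0, "ry": 0, "rz": 0},
    {"jaw": 0.6, "tx": 0, "ty": 0, "tz": 0, "rx": 0, "ry": 0, "rz": 0},
    {"jaw": 0.6, "tx": 0, "ty": 0, "tz": 0, "rx": 0, "ry": 0, "rz": 0},
  ],
)

```text
t: 3.12
eef_pos: [0.4257, -0.0047, 0.1121]
ee_rot: [0.656, 0.754, -0.001, -0.001]
ft_force: [-0.6, -0.5, -0.3]
grip_width: 0.0511
```

```bash
python3 -c "
from h import *
go(.4265,-.0044,.113,np.radians(7.9)); print(status.state()['joint_velocities'].round(3))"
```

```text
t 3.12 pos [ 0.4257 -0.0047  0.1121] shift [ 0.2  0.8 -0.9] turn [-0.0021  0.      0.001 ] F [-0.59 -0.5  -0.28] w 0.0511
[ 0.    -0.    -0.001  0.    -0.    -0.    -0.001]
```

Emit:
arm_command(
  newtons=70,
  rows=[
    {"jaw": 0.3, "tx": 0, "ty": 0.8, "tz": -0.9, "rx": -0.002, "ry": 0, "rz": 0},
    {"jaw": 0, "tx": 0, "ty": 0, "tz": 0, "rx": 0, "ry": 0, "rz": 0},
    {"jaw": 0, "tx": 0, "ty": 0, "tz": 0, "rx": 0, "ry": 0, "rz": 0},
    {"jaw": 0, "tx": 0, "ty": 0, "tz": 0, "rx": 0, "ry": 0, "rz": 0},
    {"jaw": 0, "tx": 0, "ty": 0, "tz": 0, "rx": 0, "ry": 0, "rz": 0},
    {"jaw": 0, "tx": 0, "ty": 0, "tz": 0, "rx": 0, "ry": 0, "rz": 0},
  ],
)

```text
t: 3.62
eef_pos: [0.4267, -0.0046, 0.1132]
ee_rot: [0.656, 0.754, 0.0, 0.0]
ft_force: [-1.7, 0.0, 3.9]
grip_width: 0.0102
```

```bash
python3 -c "
from h import *
go(.4265,-.0044,.113,np.radians(7.9)); print(status.state()['joint_velocities'].round(3))"
```

```text
t 3.62 pos [ 0.4267 -0.0046  0.1132] shift [ 0.2 -0.2  0.2] turn [ 0.0004 -0.0001  0.001 ] F [-1.75  0.03  3.88] w 0.0102
[ 0.002 -0.001 -0.001  0.     0.002 -0.     0.   ]
```

Emit:
arm_command(
  rows=[
    {"jaw": 0, "tx": 0, "ty": 0, "tz": 0, "rx": 0, "ry": 0, "rz": 0},
    {"jaw": 0, "tx": 0, "ty": 0, "tz": 0, "rx": 0, "ry": 0, "rz": 0},
  ],
)

```text
t: 3.78
eef_pos: [0.4267, -0.0046, 0.1132]
ee_rot: [0.656, 0.754, 0.0, 0.0]
ft_force: [-1.6, 0.6, 4.8]
grip_width: 0.0102
```

```bash
python3 - <<'E'
from h import *
go(.4265,-.0044,.113,np.radians(7.9))
f=grab("wrist"); save(f,"w3.png",(130,150,390,384),3)
E
```

```text
t 3.78 pos [ 0.4267 -0.0046  0.1132] shift [ 0.2 -0.2  0.2] turn [ 0.0004 -0.0001  0.001 ] F [-1.57  0.62  4.8 ] w 0.0102
```

View pics/w3.png

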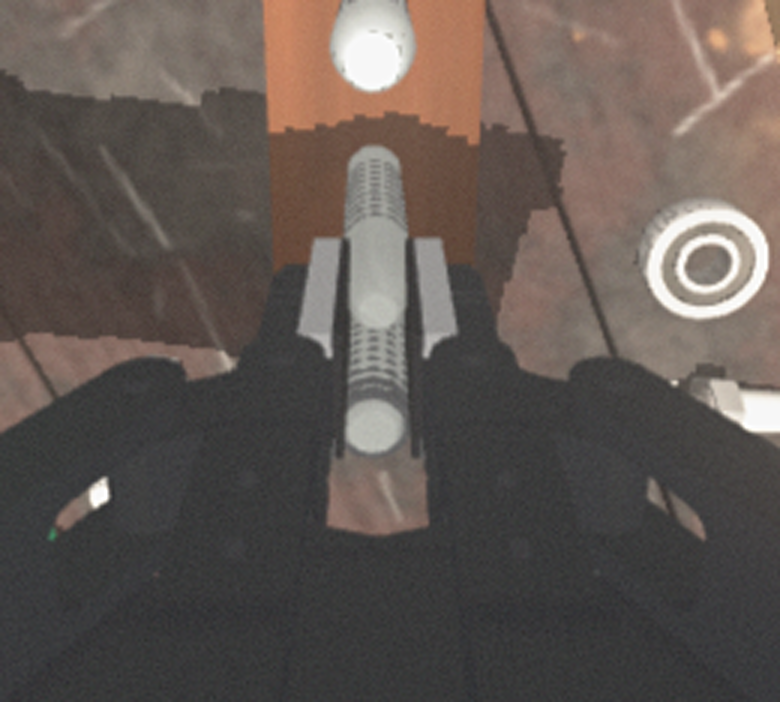

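The punch is gripped centrally and upright between the pads. I'm lifting it straight out.

Emit:
arm_command(
  rows=[
    {"jaw": 0, "tx": 0, "ty": 0, "tz": -10, "rx": 0, "ry": 0, "rz": 0},
    {"jaw": 0, "tx": 0, "ty": 0, "tz": -20, "rx": 0, "ry": 0, "rz": 0},
    {"jaw": 0, "tx": 0, "ty": 0, "tz": -30, "rx": 0, "ry": 0, "rz": 0},
    {"jaw": 0, "tx": 0, "ty": 0, "tz": -30, "rx": 0, "ry": 0, "rz": 0},
    {"jaw": 0, "tx": 0, "ty": 0, "tz": -30, "rx": 0, "ry": 0, "rz": 0},
    {"jaw": 0, "tx": 0, "ty": 0, "tz": -20, "rx": 0, "ry": 0, "rz": 0},
    {"jaw": 0, "tx": 0, "ty": 0, "tz": -7, "rx": 0, "ry": 0, "rz": 0},
    {"jaw": 0, "tx": 0, "ty": 0, "tz": 0, "rx": 0, "ry": 0, "rz": 0},
  ],
)

```text
t: 4.5
eef_pos: [0.4273, -0.0044, 0.2611]
ee_rot: [0.656, 0.755, 0.001, 0.001]
ft_force: [1.0, 1.1, -0.9]
grip_width: 0.0106
```

```bash
python3 -c "
from h import *
go(.5690,-.2093,.26,np.radians(7.9))"
```

```text
t 4.5 pos [ 0.4273 -0.0044  0.2611] shift [-222.6  111.9    1.2] turn [ 0.0029 -0.0007  0.0013] F [ 0.95  1.13 -0.9 ] w 0.0106
```

Emit:
arm_command(
  rows=[
    {"jaw": 0, "tx": -15, "ty": 8, "tz": 0, "rx": 0, "ry": 0, "rz": 0},
    {"jaw": 0, "tx": -30, "ty": 15, "tz": 0, "rx": 0, "ry": 0, "rz": 0},
    {"jaw": 0, "tx": -32, "ty": 16, "tz": 0, "rx": 0, "ry": 0, "rz": 0},
    {"jaw": 0, "tx": -33, "ty": 17, "tz": 0, "rx": 0, "ry": 0, "rz": 0},
    {"jaw": 0, "tx": -33, "ty": 17, "tz": 0, "rx": 0, "ry": 0, "rz": 0},
    {"jaw": 0, "tx": -32, "ty": 16, "tz": 0, "rx": 0, "ry": 0, "rz": 0},
    {"jaw": 0, "tx": -30, "ty": 15, "tz": 0, "rx": 0, "ry": 0, "rz": 0},
    {"jaw": 0, "tx": -17.5, "ty": 8, "tz": 0, "rx": 0, "ry": 0, "rz": 0},
  ],
)

```text
t: 5.17
eef_pos: [0.5686, -0.2128, 0.2571]
ee_rot: [0.657, 0.754, -0.002, -0.001]
ft_force: [-1.5, -0.4, -0.4]
grip_width: 0.0105
```

Emit:
arm_command(
  rows=[
    {"jaw": 0, "tx": 0, "ty": 0, "tz": 0, "rx": 0, "ry": 0, "rz": 0},
    {"jaw": 0, "tx": 0, "ty": 0, "tz": 0, "rx": 0, "ry": 0, "rz": 0},
    {"jaw": 0, "tx": 0, "ty": 0, "tz": 0, "rx": 0, "ry": 0, "rz": 0},
    {"jaw": 0, "tx": 0, "ty": 0, "tz": 0, "rx": 0, "ry": 0, "rz": 0},
  ],
)

```text
t: 5.5
eef_pos: [0.5677, -0.2081, 0.259]
ee_rot: [0.656, 0.755, -0.0, -0.001]
ft_force: [0.4, 0.1, -0.4]
grip_width: 0.0104
```

```bash
python3 - <<'E'
from h import *
go(.5690,-.2093,.26,np.radians(7.9))
f=grab("wrist"); save(f,"w4.png",k=1)
g=grab("side"); c=np.array(g["camera_from_world"])@[.569,-.209,.12,1]; K=g["mtx"]; p=(K@c[:3]/c[2])[:2]; print(p)
import pickle; pickle.dump((f,g),open("w4.pkl","wb"))
# project hole in wrist
c=np.linalg.inv(f["wfc"])@[.569,-.2093,.12,1]; p2=(f["mtx"]@c[:3]/c[2])[:2]; print(p2)
a=int(p[0]);b=int(p[1])
def crop(F,q,k):
    u,v=int(q[0]),int(q[1]); u=np.clip(u,50,462); v=np.clip(v,60,324)
    return cv2.resize(F["frame"][v-60:v+60,u-50:u+50,::-1],(400,480),interpolation=cv2.INTER_CUBIC)
cv2.imwrite("pics/m4.png",np.hstack([crop(g,p-[0,20],4),crop(f,p2,4)]))
E
```

```text
t 5.5 pos [ 0.5677 -0.2081  0.259 ] shift [-1.4  1.2 -1. ] turn [-0.0013 -0.0013  0.0022] F [ 0.42  0.05 -0.42] w 0.0104
[224.13396268 177.92438685]
[256.06872842 180.1929304 ]
```

View pics/m4.png

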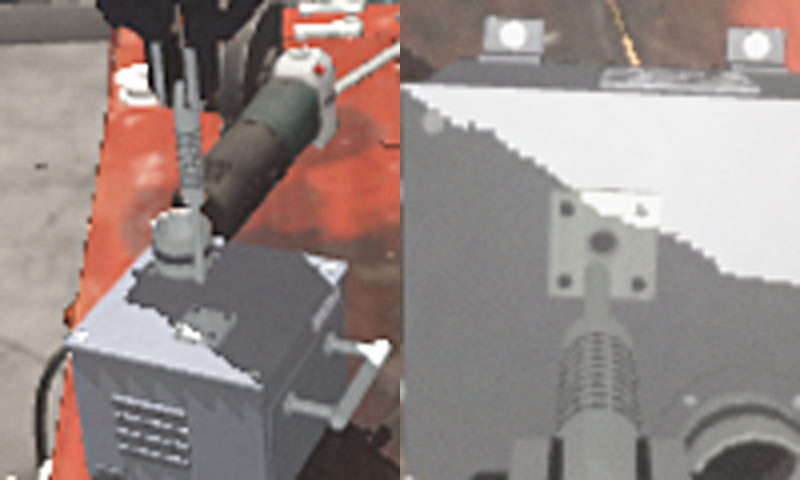

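The wrist crop shows the hole mouth at about pixel (256.8,180.3) and the pin's tip at about (255.3,186). The side crop shows the punch standing above the lid.

```bash
python3 - <<'E'
from h import *
import pickle
f,g=pickle.load(open("w4.pkl","rb"))
h=ray(f,256.75,180.25,.12); t=ray(f,255.25,186.5,.153); print("hole",h,"tip",t, "mtx",f["mtx"][0,0], "cam",f["wfc"].round(3))
W=cloud(f); print(W[183:200:2,255].round(4))
go(.5677+h[0]-t[0],-.2081+h[1]-t[1],.24,np.radians(7.9))
im=f["frame"][150:215,225:290,::-1]; cv2.imwrite("pics/z4.png",cv2.resize(im,None,fx=9,fy=9,interpolation=cv2.INTER_CUBIC))
E
```

```text
hole [ 0.56976472 -0.20925807  0.12      ] tip [ 0.56785683 -0.20744765  0.153     ] mtx 269.7316513962048 cam [[ 0.99   0.134  0.04   0.558]
 [ 0.14  -0.946 -0.291 -0.135]
 [-0.001  0.294 -0.956  0.413]
 [ 0.     0.     0.     1.   ]]
[[ 0.5684 -0.2138  0.1158]
 [ 0.5673 -0.2055  0.1547]
 [ 0.5673 -0.2053  0.1626]
 [ 0.5673 -0.2051  0.1702]
 [ 0.5673 -0.2052  0.1763]
 [ 0.5673 -0.2051  0.1828]
 [ 0.5674 -0.2053  0.1882]
 [ 0.5674 -0.2051  0.1943]
 [ 0.5669 -0.2015  0.2107]]
t 5.6 pos [ 0.568  -0.2082  0.2598] shift [-1.9  1.4 19.8] turn [-0.0001 -0.0009  0.0024] F [ 0.59  0.36 -0.69] w 0.0104
```

Emit:
arm_command(
  rows=[
    {"jaw": 0, "tx": -1.7, "ty": 1.7, "tz": 10, "rx": 0, "ry": 0, "rz": 0},
    {"jaw": 0, "tx": 0, "ty": 0, "tz": 15, "rx": 0, "ry": 0, "rz": 0},
    {"jaw": 0, "tx": 0, "ty": 0, "tz": 4, "rx": 0, "ry": 0, "rz": 0},
    {"jaw": 0, "tx": 0, "ty": 0, "tz": 0, "rx": 0, "ry": 0, "rz": 0},
    {"jaw": 0, "tx": 0, "ty": 0, "tz": 0, "rx": 0, "ry": 0, "rz": 0},
    {"jaw": 0, "tx": 0, "ty": 0, "tz": 0, "rx": 0, "ry": 0, "rz": 0},
  ],
)

```text
t: 6.1
eef_pos: [0.5704, -0.211, 0.2315]
ee_rot: [0.656, 0.754, 0.0, 0.0]
ft_force: [0.8, -0.7, -0.3]
grip_width: 0.0103
```

```bash
python3 - <<'E'
from h import *
import pickle
go(.5697,-.2093,.23,np.radians(7.9))
f=grab("wrist");g=grab("side");t=grab("top"); pickle.dump((f,g,t),open("w5.pkl","wb"))
def cr(F,P,h):
    c=np.linalg.inv(F["wfc"])@np.r_[P,1];p=(F["mtx"]@c[:3]/c[2])[:2];u,v=int(p[0]),int(p[1]);print(p,"crop origin",u-h,v-h)
    return cv2.resize(F["frame"][v-h:v+h,u-h:u+h,::-1],(400,400),interpolation=cv2.INTER_CUBIC)
P=[.5697,-.2093,.12]
cv2.imwrite("pics/m5.png",np.hstack([cr(f,P,25),cr(g,P,25)]))
W=cloud(f)
for r in range(172,200): 
    w=W[r,245:268]; m=(w[:,2]>.1275)&(w[:,2]<.20)
    if m.any(): print(r,m.sum(),w[m].mean(0).round(4))
E
```

```text
t 6.1 pos [ 0.5704 -0.211   0.2315] shift [ 1.8 -0.5  1.5] turn [0.0007 0.0003 0.0011] F [ 0.75 -0.71 -0.31] w 0.0103
[254.24700657 183.78179574] crop origin 229 158
[223.95346052 177.79142072] crop origin 198 152
185 2 [ 0.5698 -0.2082  0.1285]
186 4 [ 0.5709 -0.2085  0.1306]
187 6 [ 0.5699 -0.2089  0.1332]
188 6 [ 0.5699 -0.2088  0.1368]
189 6 [ 0.5699 -0.2088  0.1403]
190 6 [ 0.5699 -0.2089  0.1435]
191 6 [ 0.5699 -0.2088  0.1468]
192 7 [ 0.5704 -0.209   0.1493]
193 7 [ 0.5704 -0.209   0.1524]
194 7 [ 0.5704 -0.2088  0.1558]
195 7 [ 0.5704 -0.2089  0.1586]
196 7 [ 0.5704 -0.2089  0.1615]
197 7 [ 0.5704 -0.2088  0.1645]
198 7 [ 0.5702 -0.2071  0.1725]
199 9 [ 0.5698 -0.2044  0.183 ]
```

View pics/m5.png

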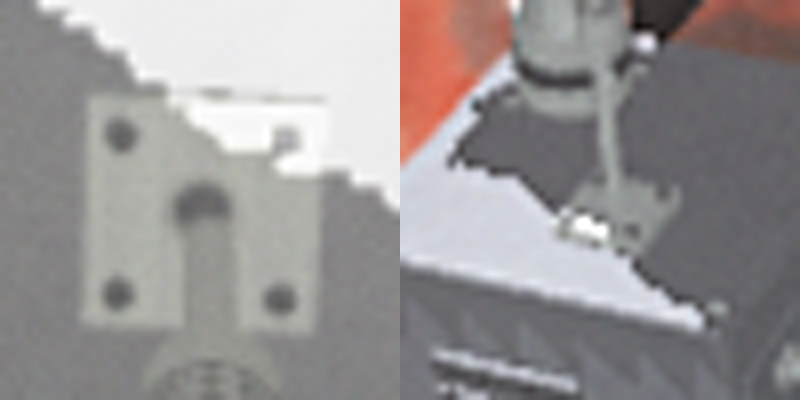

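```bash
python3 - <<'E'
from h import *
import pickle
f,g,t=pickle.load(open("w5.pkl","rb")); f4,_=pickle.load(open("w4.pkl","rb"))
print("hole",ray(f,253.7,184.1,.12),ray(f4,256.35,179.9,.12),"plate",ray(f,229+202/8-.44,158+216/8-.44,.12))
for z,v in ((.1255,185),(.14,188.5),(.155,194)): print("pin",ray(f,254.7,v,z))
W=cloud(f);m=(abs(W[...,2]-.1205)<.0017);m[:150]=0;m[215:]=0;m[:,:220]=0;m[:,290:]=0
q=W[m];print(len(q),cv2.minAreaRect((q[:,:2]*1000).astype(np.float32)))
Wt=cloud(t); 
# side ray for hole not visible; lid by wrist
w=W[100:260]; q=w[abs(w[...,2]-.115)<.002]; print("lid",cv2.minAreaRect((q[:,:2]*1000).astype(np.float32)))
go(.5697,-.2093,.23,np.radians(7.9))
E
```

```text
hole [ 0.56919425 -0.2097103   0.12      ] [ 0.56926405 -0.20892084  0.12      ] plate [ 0.56937214 -0.21017637  0.12      ]
pin [ 0.57013017 -0.2089931   0.1255    ]
pin [ 0.57006539 -0.20839687  0.14      ]
pin [ 0.57018648 -0.20912542  0.155     ]
687 ((569.444580078125, -210.06854248046875), (29.955547332763672, 30.406494140625), 5.725738525390625)
lid ((581.9345703125, -233.61180114746094), (134.36544799804688, 134.03436279296875), 5.927053451538086)
t 6.25 pos [ 0.5705 -0.211   0.2316] shift [ 1.8 -0.5  1.6] turn [0.001  0.0003 0.001 ] F [ 0.31  0.7  -0.25] w 0.0108
```

Emit:
arm_command(
  rows=[
    {"jaw": 0, "tx": 1.3, "ty": -0.6, "tz": 0, "rx": 0, "ry": 0, "rz": 0},
    {"jaw": 0, "tx": 0, "ty": 0, "tz": 0, "rx": 0, "ry": 0, "rz": 0},
    {"jaw": 0, "tx": 0, "ty": 0, "tz": 0, "rx": 0, "ry": 0, "rz": 0},
    {"jaw": 0, "tx": 0, "ty": 0, "tz": 2, "rx": 0, "ry": 0, "rz": 0},
    {"jaw": 0, "tx": 0, "ty": 0, "tz": 2, "rx": 0, "ry": 0, "rz": 0},
    {"jaw": 0, "tx": 0, "ty": 0, "tz": 2, "rx": 0, "ry": 0, "rz": 0},
    {"jaw": 0, "tx": 0, "ty": 0, "tz": 0, "rx": 0, "ry": 0, "rz": 0},
    {"jaw": 0, "tx": 0, "ty": 0, "tz": 0, "rx": 0, "ry": 0, "rz": 0},
  ],
)

```text
t: 6.92
eef_pos: [0.5693, -0.2096, 0.2247]
ee_rot: [0.656, 0.754, -0.0, -0.0]
ft_force: [-1.6, 0.2, -0.3]
grip_width: 0.0104
```

```bash
python3 -c "
from h import *
go(.5698,-.2098,.22,np.radians(7.9))"
```

```text
t 6.92 pos [ 0.5693 -0.2096  0.2247] shift [-0.2  0.5  4.7] turn [-0.0004 -0.0002  0.001 ] F [-1.61  0.16 -0.29] w 0.0104
```

Emit:
arm_command(
  rows=[
    {"jaw": 0, "tx": 0, "ty": 0, "tz": 2, "rx": 0, "ry": 0, "rz": 0},
    {"jaw": 0, "tx": 0, "ty": 0, "tz": 2, "rx": 0, "ry": 0, "rz": 0},
    {"jaw": 0, "tx": 0, "ty": 0, "tz": 2, "rx": 0, "ry": 0, "rz": 0},
    {"jaw": 0, "tx": 0, "ty": 0, "tz": 0, "rx": 0, "ry": 0, "rz": 0},
    {"jaw": 0, "tx": 0, "ty": 0, "tz": 0, "rx": 0, "ry": 0, "rz": 0},
  ],
)

```text
t: 7.33
eef_pos: [0.5693, -0.2096, 0.2188]
ee_rot: [0.656, 0.754, -0.0, -0.0]
ft_force: [0.5, 0.6, -1.4]
grip_width: 0.0108
```

```bash
python3 -c "
from h import *
go(.5698,-.2098,.22,np.radians(7.9))"
```

```text
t 7.33 pos [ 0.5693 -0.2096  0.2188] shift [-0.2  0.4 -1.2] turn [-0.0003 -0.0002  0.001 ] F [ 0.48  0.58 -1.38] w 0.0108
```

The punch is 7 mm inside the hole without resistance. I'm going to a depth of about 22 mm.

Emit:
arm_command(
  rows=[
    {"jaw": 0, "tx": 0, "ty": 0, "tz": 3, "rx": 0, "ry": 0, "rz": 0},
    {"jaw": 0, "tx": 0, "ty": 0, "tz": 3, "rx": 0, "ry": 0, "rz": 0},
    {"jaw": 0, "tx": 0, "ty": 0, "tz": 3, "rx": 0, "ry": 0, "rz": 0},
    {"jaw": 0, "tx": 0, "ty": 0, "tz": 3, "rx": 0, "ry": 0, "rz": 0},
    {"jaw": 0, "tx": 0, "ty": 0, "tz": 2, "rx": 0, "ry": 0, "rz": 0},
    {"jaw": 0, "tx": 0, "ty": 0, "tz": 0, "rx": 0, "ry": 0, "rz": 0},
    {"jaw": 0, "tx": 0, "ty": 0, "tz": 0, "rx": 0, "ry": 0, "rz": 0},
  ],
)

```text
t: 7.92
eef_pos: [0.5693, -0.2097, 0.2048]
ee_rot: [0.656, 0.754, -0.0, -0.0]
ft_force: [0.1, 0.3, -1.9]
grip_width: 0.0105
```

Emit:
arm_command(
  rows=[
    {"jaw": 0, "tx": 0, "ty": 0, "tz": 1.5, "rx": 0, "ry": 0, "rz": 0},
    {"jaw": 0, "tx": 0, "ty": 0, "tz": 1.5, "rx": 0, "ry": 0, "rz": 0},
    {"jaw": 0, "tx": 0, "ty": 0, "tz": 0, "rx": 0, "ry": 0, "rz": 0},
    {"jaw": 0, "tx": 0, "ty": 0, "tz": 0, "rx": 0, "ry": 0, "rz": 0},
  ],
)

```text
t: 8.25
eef_pos: [0.5694, -0.2097, 0.2019]
ee_rot: [0.656, 0.754, -0.0, -0.0]
ft_force: [0.6, -0.3, -1.6]
grip_width: 0.0103
```

Emit:
arm_command(
  rows=[
    {"jaw": 0, "tx": 0, "ty": 0, "tz": 1.5, "rx": 0, "ry": 0, "rz": 0},
    {"jaw": 0, "tx": 0, "ty": 0, "tz": 1.5, "rx": 0, "ry": 0, "rz": 0},
    {"jaw": 0, "tx": 0, "ty": 0, "tz": 0, "rx": 0, "ry": 0, "rz": 0},
    {"jaw": 0, "tx": 0, "ty": 0, "tz": 0, "rx": 0, "ry": 0, "rz": 0},
  ],
)

```text
t: 8.58
eef_pos: [0.5693, -0.2096, 0.1988]
ee_rot: [0.656, 0.754, -0.0, -0.0]
ft_force: [-0.2, -0.3, -1.1]
grip_width: 0.0105
```

Emit:
arm_command(
  rows=[
    {"jaw": 0, "tx": 0, "ty": 0, "tz": 1, "rx": 0, "ry": 0, "rz": 0},
    {"jaw": 0, "tx": 0, "ty": 0, "tz": 1, "rx": 0, "ry": 0, "rz": 0},
    {"jaw": 0, "tx": 0, "ty": 0, "tz": 0, "rx": 0, "ry": 0, "rz": 0},
    {"jaw": 0, "tx": 0, "ty": 0, "tz": 0, "rx": 0, "ry": 0, "rz": 0},
  ],
)

```text
t: 8.92
eef_pos: [0.5694, -0.2096, 0.1969]
ee_rot: [0.656, 0.754, -0.0, -0.0]
ft_force: [0.5, -0.4, -2.0]
grip_width: 0.0106
```

Emit:
arm_command(
  rows=[
    {"jaw": 0, "tx": 0, "ty": 0, "tz": 1, "rx": 0, "ry": 0, "rz": 0},
    {"jaw": 0, "tx": 0, "ty": 0, "tz": 1, "rx": 0, "ry": 0, "rz": 0},
    {"jaw": 0, "tx": 0, "ty": 0, "tz": 0, "rx": 0, "ry": 0, "rz": 0},
    {"jaw": 0, "tx": 0, "ty": 0, "tz": 0, "rx": 0, "ry": 0, "rz": 0},
  ],
)

```text
t: 9.25
eef_pos: [0.5694, -0.2097, 0.1949]
ee_rot: [0.656, 0.754, -0.0, -0.0]
ft_force: [0.2, -0.3, -0.9]
grip_width: 0.0107
```

Emit:
arm_command(
  rows=[
    {"jaw": 0, "tx": 0, "ty": 0, "tz": 1, "rx": 0, "ry": 0, "rz": 0},
    {"jaw": 0, "tx": 0, "ty": 0, "tz": 1, "rx": 0, "ry": 0, "rz": 0},
    {"jaw": 0, "tx": 0, "ty": 0, "tz": 0, "rx": 0, "ry": 0, "rz": 0},
    {"jaw": 0, "tx": 0, "ty": 0, "tz": 0, "rx": 0, "ry": 0, "rz": 0},
  ],
)

```text
t: 9.58
eef_pos: [0.5694, -0.2096, 0.1929]
ee_rot: [0.656, 0.755, -0.0, -0.0]
ft_force: [1.0, -1.1, -1.5]
grip_width: 0.0103
```

Depth is now 33 mm and the punch is still free.

Emit:
arm_command(
  rows=[
    {"jaw": 0, "tx": 0, "ty": 0, "tz": 1, "rx": 0, "ry": 0, "rz": 0},
    {"jaw": 0, "tx": 0, "ty": 0, "tz": 1, "rx": 0, "ry": 0, "rz": 0},
    {"jaw": 0, "tx": 0, "ty": 0, "tz": 0, "rx": 0, "ry": 0, "rz": 0},
    {"jaw": 0, "tx": 0, "ty": 0, "tz": 0, "rx": 0, "ry": 0, "rz": 0},
  ],
)

```text
t: 9.92
eef_pos: [0.5697, -0.2099, 0.1914]
ee_rot: [0.656, 0.754, 0.0, 0.0]
ft_force: [0.2, 0.3, 2.8]
grip_width: 0.0105
```

Emit:
arm_command(
  rows=[
    {"jaw": 0, "tx": 0, "ty": 0, "tz": 1, "rx": 0, "ry": 0, "rz": 0},
    {"jaw": 0, "tx": 0, "ty": 0, "tz": 1, "rx": 0, "ry": 0, "rz": 0},
    {"jaw": 0, "tx": 0, "ty": 0, "tz": 0, "rx": 0, "ry": 0, "rz": 0},
    {"jaw": 0, "tx": 0, "ty": 0, "tz": 0, "rx": 0, "ry": 0, "rz": 0},
  ],
)

```text
t: 10.25
eef_pos: [0.5697, -0.2098, 0.1893]
ee_rot: [0.656, 0.754, 0.0, 0.0]
ft_force: [-0.3, 0.3, 5.0]
grip_width: 0.0103
```

Emit:
arm_command(
  rows=[
    {"jaw": 0, "tx": 0, "ty": 0, "tz": 1, "rx": 0, "ry": 0, "rz": 0},
    {"jaw": 0, "tx": 0, "ty": 0, "tz": 1, "rx": 0, "ry": 0, "rz": 0},
    {"jaw": 0, "tx": 0, "ty": 0, "tz": 0, "rx": 0, "ry": 0, "rz": 0},
    {"jaw": 0, "tx": 0, "ty": 0, "tz": 0, "rx": 0, "ry": 0, "rz": 0},
  ],
)

```text
t: 10.58
eef_pos: [0.5697, -0.2098, 0.1873]
ee_rot: [0.656, 0.754, 0.0, 0.0]
ft_force: [-0.0, 1.1, 6.1]
grip_width: 0.0108
```

The catch is felt at TCP z of about 0.192. I'm pressing on in half-millimetre steps.

Emit:
arm_command(
  rows=[
    {"jaw": 0, "tx": 0, "ty": 0, "tz": 0.5, "rx": 0, "ry": 0, "rz": 0},
    {"jaw": 0, "tx": 0, "ty": 0, "tz": 0.3, "rx": 0, "ry": 0, "rz": 0},
    {"jaw": 0, "tx": 0, "ty": 0, "tz": 0, "rx": 0, "ry": 0, "rz": 0},
  ],
)

```text
t: 10.83
eef_pos: [0.5698, -0.2097, 0.1865]
ee_rot: [0.656, 0.755, 0.0, 0.0]
ft_force: [0.3, -0.1, 7.4]
grip_width: 0.0107
```

Emit:
arm_command(
  rows=[
    {"jaw": 0, "tx": 0, "ty": 0, "tz": 0.3, "rx": 0, "ry": 0, "rz": 0},
    {"jaw": 0, "tx": 0, "ty": 0, "tz": 0.3, "rx": 0, "ry": 0, "rz": 0},
    {"jaw": 0, "tx": 0, "ty": 0, "tz": 0, "rx": 0, "ry": 0, "rz": 0},
  ],
)

```text
t: 11.08
eef_pos: [0.5698, -0.2098, 0.186]
ee_rot: [0.656, 0.754, 0.0, 0.0]
ft_force: [0.0, -0.5, 7.3]
grip_width: 0.0103
```

```bash
cat > dr.py <<'E'
from h import *
# handle bar position along box -x from hole axis, from top camera depth
def drawer(cam="top"):
    W=cloud(grab(cam)).reshape(-1,3); y=np.radians(5.73); ex=np.array([np.cos(y),np.sin(y)]);ey=np.array([-np.sin(y),np.cos(y)])
    d=W[:,:2]-(np.array([.5694,-.2101])-(-.010*ex+.030*ey)); bx=d@ex;by=d@ey
    m=(bx<-.075)&(bx>-.2)&(abs(by)<.03)&(W[:,2]>.06)&(W[:,2]<.095)
    print(cam,"n",m.sum(),"bx min/med",bx[m].min().round(4) if m.any() else None,np.median(bx[m]).round(4) if m.any() else None)
E
python3 -c "
from dr import *
go(.5698,-.2098,.19); drawer(); drawer('side')
c=np.array
import pickle
"
```

```text
t 11.08 pos [ 0.5698 -0.2098  0.186 ] shift [ 0.  0. -4.] turn  F [ 0.03 -0.46  7.28] w 0.0103
top n 169 bx min/med -0.1353 -0.1268
side n 174 bx min/med -0.1373 -0.0968
```

The drawer is out about 30 mm: the bar's front edge is at box x of -135 mm, where shut would be about -105. I'm withdrawing the punch.

Emit:
arm_command(
  rows=[
    {"jaw": 0, "tx": 0, "ty": 0, "tz": -3, "rx": 0, "ry": 0, "rz": 0},
    {"jaw": 0, "tx": 0, "ty": 0, "tz": -6, "rx": 0, "ry": 0, "rz": 0},
    {"jaw": 0, "tx": 0, "ty": 0, "tz": -10, "rx": 0, "ry": 0, "rz": 0},
    {"jaw": 0, "tx": 0, "ty": 0, "tz": -12, "rx": 0, "ry": 0, "rz": 0},
    {"jaw": 0, "tx": 0, "ty": 0, "tz": -15, "rx": 0, "ry": 0, "rz": 0},
    {"jaw": 0, "tx": 0, "ty": 0, "tz": -16, "rx": 0, "ry": 0, "rz": 0},
    {"jaw": 0, "tx": 0, "ty": 0, "tz": -14, "rx": 0, "ry": 0, "rz": 0},
    {"jaw": 0, "tx": 0, "ty": 0, "tz": 0, "rx": 0, "ry": 0, "rz": 0},
  ],
)

```text
t: 11.85
eef_pos: [0.5705, -0.2105, 0.2651]
ee_rot: [0.656, 0.754, 0.001, 0.002]
ft_force: [0.7, 0.2, -0.9]
grip_width: 0.0105
```

```bash
python3 -c "
from dr import *
go(.4267,-.0046,.255,np.radians(7.9)); drawer()"
```

```text
t 11.85 pos [ 0.5705 -0.2105  0.2651] shift [ 223.8 -114.     9.3] turn [0.0041 0.0017 0.0008] F [ 0.72  0.15 -0.94] w 0.0105
top n 167 bx min/med -0.1353 -0.127
```

Emit:
arm_command(
  rows=[
    {"jaw": 0, "tx": 16, "ty": -8, "tz": 0, "rx": 0, "ry": 0, "rz": 0},
    {"jaw": 0, "tx": 30, "ty": -15, "tz": 0, "rx": 0, "ry": 0, "rz": 0},
    {"jaw": 0, "tx": 33, "ty": -17, "tz": 0, "rx": 0, "ry": 0, "rz": 0},
    {"jaw": 0, "tx": 33, "ty": -17, "tz": 0, "rx": 0, "ry": 0, "rz": 0},
    {"jaw": 0, "tx": 33, "ty": -17, "tz": 0, "rx": 0, "ry": 0, "rz": 0},
    {"jaw": 0, "tx": 33, "ty": -17, "tz": 0, "rx": 0, "ry": 0, "rz": 0},
    {"jaw": 0, "tx": 30, "ty": -15, "tz": 0, "rx": 0, "ry": 0, "rz": 0},
    {"jaw": 0, "tx": 15, "ty": -8, "tz": 0, "rx": 0, "ry": 0, "rz": 0},
  ],
)

```text
t: 12.57
eef_pos: [0.4226, -0.0015, 0.2608]
ee_rot: [0.655, 0.756, -0.0, -0.001]
ft_force: [0.8, 0.6, -1.2]
grip_width: 0.0106
```

Emit:
arm_command(
  rows=[
    {"jaw": 0, "tx": 0, "ty": 0, "tz": 0, "rx": 0, "ry": 0, "rz": 0},
    {"jaw": 0, "tx": 0, "ty": 0, "tz": 0, "rx": 0, "ry": 0, "rz": 0},
    {"jaw": 0, "tx": 0, "ty": 0, "tz": 0, "rx": 0, "ry": 0, "rz": 0},
    {"jaw": 0, "tx": 0, "ty": 0, "tz": 0, "rx": 0, "ry": 0, "rz": 0},
  ],
)

```text
t: 12.9
eef_pos: [0.426, -0.0056, 0.2614]
ee_rot: [0.657, 0.754, -0.0, 0.0]
ft_force: [-0.2, -0.4, -1.7]
grip_width: 0.0104
```

```bash
python3 -c "
from h import *
go(.4267,-.0046,.180,np.radians(7.9))"
```

```text
t 12.9 pos [ 0.426  -0.0056  0.2614] shift [ 1.   0.8 81.4] turn [-0.0002  0.0005 -0.0007] F [-0.25 -0.44 -1.66] w 0.0104
```

Emit:
arm_command(
  rows=[
    {"jaw": 0, "tx": 1, "ty": 0.8, "tz": 15, "rx": 0, "ry": 0, "rz": 0},
    {"jaw": 0, "tx": 0, "ty": 0, "tz": 25, "rx": 0, "ry": 0, "rz": 0},
    {"jaw": 0, "tx": 0, "ty": 0, "tz": 25, "rx": 0, "ry": 0, "rz": 0},
    {"jaw": 0, "tx": 0, "ty": 0, "tz": 14, "rx": 0, "ry": 0, "rz": 0},
    {"jaw": 0, "tx": 0, "ty": 0, "tz": 6, "rx": 0, "ry": 0, "rz": 0},
    {"jaw": 0, "tx": 0, "ty": 0, "tz": 0, "rx": 0, "ry": 0, "rz": 0},
    {"jaw": 0, "tx": 0, "ty": 0, "tz": 0, "rx": 0, "ry": 0, "rz": 0},
    {"jaw": 0, "tx": 0, "ty": 0, "tz": 0, "rx": 0, "ry": 0, "rz": 0},
  ],
)

```text
t: 13.57
eef_pos: [0.4272, -0.0038, 0.1775]
ee_rot: [0.657, 0.754, 0.001, 0.001]
ft_force: [-0.6, 0.7, -1.0]
grip_width: 0.0105
```

```bash
python3 -c "
from h import *
go(.4267,-.0046,.160,np.radians(7.9))"
```

```text
t 13.57 pos [ 0.4272 -0.0038  0.1775] shift [-0.7 -0.6 17.5] turn [0.0015 0.0001 0.0003] F [-0.55  0.74 -0.96] w 0.0105
```

Emit:
arm_command(
  rows=[
    {"jaw": 0, "tx": -0.7, "ty": -0.6, "tz": 3, "rx": 0, "ry": 0, "rz": 0},
    {"jaw": 0, "tx": 0, "ty": 0, "tz": 3, "rx": 0, "ry": 0, "rz": 0},
    {"jaw": 0, "tx": 0, "ty": 0, "tz": 3, "rx": 0, "ry": 0, "rz": 0},
    {"jaw": 0, "tx": 0, "ty": 0, "tz": 3, "rx": 0, "ry": 0, "rz": 0},
    {"jaw": 0, "tx": 0, "ty": 0, "tz": 3, "rx": 0, "ry": 0, "rz": 0},
    {"jaw": 0, "tx": 0, "ty": 0, "tz": 0, "rx": 0, "ry": 0, "rz": 0},
    {"jaw": 0, "tx": 0, "ty": 0, "tz": 0, "rx": 0, "ry": 0, "rz": 0},
  ],
)

```text
t: 14.15
eef_pos: [0.4256, -0.0043, 0.1614]
ee_rot: [0.656, 0.754, -0.0, -0.0]
ft_force: [-0.3, -0.7, -0.7]
grip_width: 0.0108
```

```bash
python3 -c "
from h import *
go(.4267,-.0046,.1145,np.radians(7.9))"
```

```text
t 14.15 pos [ 0.4256 -0.0043  0.1614] shift [-0.4  1.1 46.9] turn [-0.0005  0.0001  0.001 ] F [-0.29 -0.68 -0.74] w 0.0108
```

Emit:
arm_command(
  rows=[
    {"jaw": 0, "tx": 0, "ty": 0.8, "tz": 4, "rx": 0, "ry": 0, "rz": 0},
    {"jaw": 0, "tx": 0, "ty": 0, "tz": 8, "rx": 0, "ry": 0, "rz": 0},
    {"jaw": 0, "tx": 0, "ty": 0, "tz": 9, "rx": 0, "ry": 0, "rz": 0},
    {"jaw": 0, "tx": 0, "ty": 0, "tz": 8, "rx": 0, "ry": 0, "rz": 0},
    {"jaw": 0, "tx": 0, "ty": 0, "tz": 7, "rx": 0, "ry": 0, "rz": 0},
    {"jaw": 0, "tx": 0, "ty": 0, "tz": 6, "rx": 0, "ry": 0, "rz": 0},
    {"jaw": 0, "tx": 0, "ty": 0, "tz": 2, "rx": 0, "ry": 0, "rz": 0},
    {"jaw": 0, "tx": 0, "ty": 0, "tz": 0, "rx": 0, "ry": 0, "rz": 0},
  ],
)

```text
t: 14.82
eef_pos: [0.4262, -0.0043, 0.117]
ee_rot: [0.656, 0.754, -0.001, -0.0]
ft_force: [0.4, 0.1, -0.2]
grip_width: 0.0106
```

Emit:
arm_command(
  rows=[
    {"jaw": 0, "tx": 0, "ty": 0, "tz": 0, "rx": 0, "ry": 0, "rz": 0},
    {"jaw": 0, "tx": 0, "ty": 0, "tz": 0, "rx": 0, "ry": 0, "rz": 0},
  ],
)

```text
t: 14.98
eef_pos: [0.4269, -0.0042, 0.1179]
ee_rot: [0.656, 0.754, 0.0, 0.0]
ft_force: [1.3, -0.4, -1.1]
grip_width: 0.0104
```

```bash
python3 -c "
from h import *
go(.4267,-.0046,.1132,np.radians(7.9))"
```

```text
t 14.98 pos [ 0.4269 -0.0042  0.1179] shift [-0.4 -0.2  4.7] turn [ 0.0006 -0.0001  0.0009] F [ 1.35 -0.44 -1.13] w 0.0104
```

Emit:
arm_command(
  rows=[
    {"jaw": 0, "tx": 0, "ty": 0, "tz": 1.5, "rx": 0, "ry": 0, "rz": 0},
    {"jaw": 0, "tx": 0, "ty": 0, "tz": 1.5, "rx": 0, "ry": 0, "rz": 0},
    {"jaw": 0, "tx": 0, "ty": 0, "tz": 1, "rx": 0, "ry": 0, "rz": 0},
    {"jaw": 0, "tx": 0, "ty": 0, "tz": 0.5, "rx": 0, "ry": 0, "rz": 0},
    {"jaw": 0, "tx": 0, "ty": 0, "tz": 0, "rx": 0, "ry": 0, "rz": 0},
    {"jaw": 0, "tx": 0, "ty": 0, "tz": 0, "rx": 0, "ry": 0, "rz": 0},
  ],
)

```text
t: 15.48
eef_pos: [0.4268, -0.0042, 0.1133]
ee_rot: [0.656, 0.754, 0.0, 0.0]
ft_force: [-0.4, 0.8, 2.7]
grip_width: 0.0108
```

Fz went up to 2.7 N, so the shoulder is seated. I'm releasing and going straight up.

Emit:
arm_command(
  rows=[
    {"jaw": 0.3, "tx": 0, "ty": 0, "tz": 0, "rx": 0, "ry": 0, "rz": 0},
    {"jaw": 0.5, "tx": 0, "ty": 0, "tz": 0, "rx": 0, "ry": 0, "rz": 0},
    {"jaw": 0.5, "tx": 0, "ty": 0, "tz": 0, "rx": 0, "ry": 0, "rz": 0},
    {"jaw": 0.5, "tx": 0, "ty": 0, "tz": 0, "rx": 0, "ry": 0, "rz": 0},
  ],
)

```text
t: 15.82
eef_pos: [0.4266, -0.0042, 0.113]
ee_rot: [0.656, 0.754, -0.0, -0.0]
ft_force: [-0.8, 0.8, 0.2]
grip_width: 0.0427
```

Emit:
arm_command(
  rows=[
    {"jaw": 0.5, "tx": 0, "ty": 0, "tz": -10, "rx": 0, "ry": 0, "rz": 0},
    {"jaw": 0.5, "tx": 0, "ty": 0, "tz": -25, "rx": 0, "ry": 0, "rz": 0},
    {"jaw": 0.5, "tx": 0, "ty": 0, "tz": -30, "rx": 0, "ry": 0, "rz": 0},
    {"jaw": 0.5, "tx": 0, "ty": 0, "tz": -25, "rx": 0, "ry": 0, "rz": 0},
    {"jaw": 0.4, "tx": 0, "ty": 0, "tz": -10, "rx": 0, "ry": 0, "rz": 0},
    {"jaw": 0.4, "tx": 0, "ty": 0, "tz": 0, "rx": 0, "ry": 0, "rz": 0},
    {"jaw": 0.4, "tx": 0, "ty": 0, "tz": 0, "rx": 0, "ry": 0, "rz": 0},
  ],
)

```text
t: 16.4
eef_pos: [0.4268, -0.004, 0.2133]
ee_rot: [0.656, 0.755, 0.001, 0.0]
ft_force: [-0.2, 1.2, -0.4]
grip_width: 0.034
```

```bash
python3 - <<'E'
from dr import *
f=grab("wrist"); q=cloud(f).reshape(-1,3)
for x,y in((.4204,.0401),(.4265,-.0044),(.4327,-.049)):
    m=(np.hypot(q[:,0]-x,q[:,1]-y)<.014)&(q[:,2]>.105)&(q[:,2]<.145); p=q[m]
    if len(p): p=p[p[:,2]>np.percentile(p[:,2],95)-.004];print(len(p),p.mean(0).round(4),p[:,2].max().round(4))
drawer()
y=np.radians(5.73); ex=np.array([np.cos(y),np.sin(y)]);ey=np.array([-np.sin(y),np.cos(y)])
c=np.array([.5694,-.2101])-(-.010*ex+.030*ey); h=c-.130*ex; print("box",c,"handle",h)
go(h[0],h[1],.215,y)
E
```

```text
156 [0.4203 0.0401 0.1314] 0.1336
100 [ 0.4265 -0.0035  0.1365] 0.1384
214 [ 0.4324 -0.0486  0.1112] 0.1136
top n 168 bx min/med -0.1352 -0.1269
box [ 0.58234526 -0.2389517 ] handle [ 0.45299481 -0.25193099]
t 16.5 pos [ 0.426  -0.0041  0.2122] shift [-249.1   -7.6   -2.7] turn [-0.0014  0.0001  0.039 ] F [-0.11 -0.32  0.07] w 0.0341
```

The punch is back at its original height and place. Next is the drawer handle.

Emit:
arm_command(
  rows=[
    {"jaw": 0.4, "tx": -20, "ty": 0, "tz": 0, "rx": 0, "ry": 0, "rz": 0},
    {"jaw": 0.4, "tx": -35, "ty": -1, "tz": 0, "rx": 0, "ry": 0, "rz": 0},
    {"jaw": 0.4, "tx": -37, "ty": -1, "tz": 0, "rx": 0, "ry": 0, "rz": 0},
    {"jaw": 0.4, "tx": -37, "ty": -1, "tz": 0, "rx": 0, "ry": 0, "rz": 0},
    {"jaw": 0.4, "tx": -37, "ty": -1, "tz": 0, "rx": 0, "ry": 0, "rz": 0},
    {"jaw": 0.4, "tx": -35, "ty": -1, "tz": 0, "rx": 0, "ry": 0, "rz": 0},
    {"jaw": 0.4, "tx": -30, "ty": -1, "tz": 0, "rx": 0, "ry": 0, "rz": 0},
    {"jaw": 0.4, "tx": -18, "ty": -1.5, "tz": 0, "rx": 0, "ry": 0, "rz": 0.039},
  ],
)

```text
t: 17.17
eef_pos: [0.4527, -0.2554, 0.212]
ee_rot: [0.672, 0.741, -0.001, -0.0]
ft_force: [0.8, 0.6, 0.6]
grip_width: 0.034
```

Emit:
arm_command(
  rows=[
    {"jaw": 0.4, "tx": 0, "ty": 0, "tz": 0, "rx": 0, "ry": 0, "rz": 0},
    {"jaw": 0.4, "tx": 0, "ty": 0, "tz": 0, "rx": 0, "ry": 0, "rz": 0},
    {"jaw": 0.4, "tx": 0, "ty": 0, "tz": 0, "rx": 0, "ry": 0, "rz": 0},
    {"jaw": 0.4, "tx": 0, "ty": 0, "tz": 0, "rx": 0, "ry": 0, "rz": 0},
  ],
)

```text
t: 17.5
eef_pos: [0.4535, -0.2504, 0.2124]
ee_rot: [0.67, 0.742, -0.0, -0.001]
ft_force: [0.0, -0.6, 0.7]
grip_width: 0.0345
```

```bash
python3 - <<'E'
from h import *
go(.4530,-.2519,.083,np.radians(5.73))
f=grab("wrist"); W=cloud(f); save(f,"w6.png")
y=np.radians(5.73); ex=np.array([np.cos(y),np.sin(y)]);ey=np.array([-np.sin(y),np.cos(y)])
d=W[...,:2]-[.58234,-.23895]; bx=d@ex;by=d@ey
m=(W[...,2]>.070)&(W[...,2]<.088)&(bx<-.118)&(bx>-.15)&(abs(by)<.05)
print(m.sum(),bx[m].min(),bx[m].max(),by[m].min(),by[m].max(),W[m][:,2].max())
E
```

```text
t 17.5 pos [ 0.4535 -0.2504  0.2124] shift [ -1.6  -0.5 129.4] turn [-0.001  -0.0011  0.0019] F [ 0.04 -0.61  0.71] w 0.0345
852 -0.1348886873652171 -0.11860700344884913 -0.04448558868891132 0.04515474737658906 0.08363940912530471
```

View pics/w6.png

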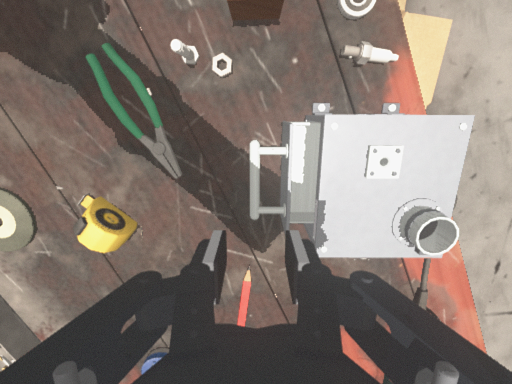

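The drawer is open about 30 mm. The bar runs from (254,148) to (254,215) in the picture, with its centre at box x of about -129.5 mm and clear space around it. I'm descending over it, biased slightly away from the face.

Emit:
arm_command(
  newtons=30,
  rows=[
    {"jaw": 0.38, "tx": -1.5, "ty": -2.5, "tz": 15, "rx": 0, "ry": 0, "rz": 0},
    {"jaw": 0.38, "tx": 0, "ty": 0, "tz": 25, "rx": 0, "ry": 0, "rz": 0},
    {"jaw": 0.38, "tx": 0, "ty": 0, "tz": 20, "rx": 0, "ry": 0, "rz": 0},
    {"jaw": 0.38, "tx": 0, "ty": 0, "tz": 10, "rx": 0, "ry": 0, "rz": 0},
    {"jaw": 0.38, "tx": 0, "ty": 0, "tz": 5, "rx": 0, "ry": 0, "rz": 0},
    {"jaw": 0.38, "tx": 0, "ty": 0, "tz": 0, "rx": 0, "ry": 0, "rz": 0},
    {"jaw": 0.38, "tx": 0, "ty": 0, "tz": 0, "rx": 0, "ry": 0, "rz": 0},
    {"jaw": 0.38, "tx": 0, "ty": 0, "tz": 0, "rx": 0, "ry": 0, "rz": 0},
  ],
)

```text
t: 18.22
eef_pos: [0.452, -0.2538, 0.1391]
ee_rot: [0.671, 0.742, 0.0, 0.001]
ft_force: [-0.6, 1.1, 0.3]
grip_width: 0.0328
```

```bash
python3 -c "
from h import *
go(.4515,-.2521,.083,np.radians(5.73))"
```

```text
t 18.22 pos [ 0.452  -0.2538  0.1391] shift [ 1.8 -0.4 56.1] turn [0.0015 0.0007 0.0001] F [-0.57  1.07  0.35] w 0.0328
```

Emit:
arm_command(
  rows=[
    {"jaw": 0.38, "tx": 1.5, "ty": -0.4, "tz": 8, "rx": 0, "ry": 0, "rz": 0},
    {"jaw": 0.38, "tx": 0, "ty": 0, "tz": 12, "rx": 0, "ry": 0, "rz": 0},
    {"jaw": 0.38, "tx": 0, "ty": 0, "tz": 12, "rx": 0, "ry": 0, "rz": 0},
    {"jaw": 0.38, "tx": 0, "ty": 0, "tz": 12, "rx": 0, "ry": 0, "rz": 0},
    {"jaw": 0.38, "tx": 0, "ty": 0, "tz": 9, "rx": 0, "ry": 0, "rz": 0},
    {"jaw": 0.38, "tx": 0, "ty": 0, "tz": 3, "rx": 0, "ry": 0, "rz": 0},
    {"jaw": 0.38, "tx": 0, "ty": 0, "tz": 0, "rx": 0, "ry": 0, "rz": 0},
    {"jaw": 0.38, "tx": 0, "ty": 0, "tz": 0, "rx": 0, "ry": 0, "rz": 0},
  ],
)

```text
t: 18.88
eef_pos: [0.4509, -0.2523, 0.0824]
ee_rot: [0.671, 0.741, 0.0, 0.0]
ft_force: [0.4, 0.4, 0.3]
grip_width: 0.0331
```

```bash
python3 -c "
from h import *
go(.4535,-.2519,.082,np.radians(5.73))"
```

```text
t 18.88 pos [ 0.4509 -0.2523  0.0824] shift [0.1 2.6 0.4] turn [ 0.0002  0.0002 -0.0003] F [0.39 0.38 0.31] w 0.0331
```

Emit:
arm_command(
  newtons=40,
  rows=[
    {"jaw": 0.25, "tx": 0, "ty": 2.6, "tz": 0, "rx": 0, "ry": 0, "rz": 0},
    {"jaw": 0, "tx": 0, "ty": 0, "tz": 0, "rx": 0, "ry": 0, "rz": 0},
    {"jaw": 0, "tx": 0, "ty": 0, "tz": 0, "rx": 0, "ry": 0, "rz": 0},
    {"jaw": 0, "tx": 0, "ty": 0, "tz": 0, "rx": 0, "ry": 0, "rz": 0},
    {"jaw": 0, "tx": 0, "ty": 0, "tz": 0, "rx": 0, "ry": 0, "rz": 0},
  ],
)

```text
t: 19.3
eef_pos: [0.4534, -0.2518, 0.0823]
ee_rot: [0.671, 0.742, 0.0, 0.0]
ft_force: [0.1, 0.1, -0.4]
grip_width: -0.0001
```

Emit:
arm_command(
  rows=[
    {"jaw": 0, "tx": 0, "ty": -4, "tz": 0, "rx": 0, "ry": 0, "rz": 0},
    {"jaw": 0, "tx": 0, "ty": -7, "tz": 0, "rx": 0, "ry": 0, "rz": 0},
    {"jaw": 0, "tx": 0, "ty": -8, "tz": 0, "rx": 0, "ry": 0, "rz": 0},
    {"jaw": 0, "tx": 0, "ty": -8, "tz": 0, "rx": 0, "ry": 0, "rz": 0},
    {"jaw": 0, "tx": 0, "ty": -7, "tz": 0, "rx": 0, "ry": 0, "rz": 0},
    {"jaw": 0, "tx": 0, "ty": -5, "tz": 0, "rx": 0, "ry": 0, "rz": 0},
    {"jaw": 0, "tx": 0, "ty": 0, "tz": 0, "rx": 0, "ry": 0, "rz": 0},
    {"jaw": 0, "tx": 0, "ty": 0, "tz": 0, "rx": 0, "ry": 0, "rz": 0},
  ],
)

```text
t: 19.97
eef_pos: [0.4144, -0.2558, 0.0822]
ee_rot: [0.671, 0.741, 0.0, 0.0]
ft_force: [0.6, 0.4, 0.5]
grip_width: -0.0
```

```bash
python3 -c "
from dr import *
y=np.radians(5.73)
go(.58234-.175*np.cos(y),-.23895-.175*np.sin(y),.082,y); drawer()"
```

```text
t 19.97 pos [ 0.4144 -0.2558  0.0822] shift [-0.  -6.2  0.2] turn [ 0.0004 -0.0001 -0.0006] F [0.57 0.4  0.46] w -0.0
top n 20 bx min/med -0.0961 -0.0935
```

The jaws read shut, so the bar may have been missed. I'll look.

```bash
python3 - <<'E'
from h import *
s=grab("side");t=grab("top");w=grab("wrist")
cv2.imwrite("pics/m7.png",np.hstack([cv2.resize(s["frame"][130:240,170:290,::-1],(400,366)),cv2.resize(t["frame"][110:220,215:335,::-1],(400,366))]))
save(w,"w7.png")
E
```

```text
(no output)
```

View pics/m7.png

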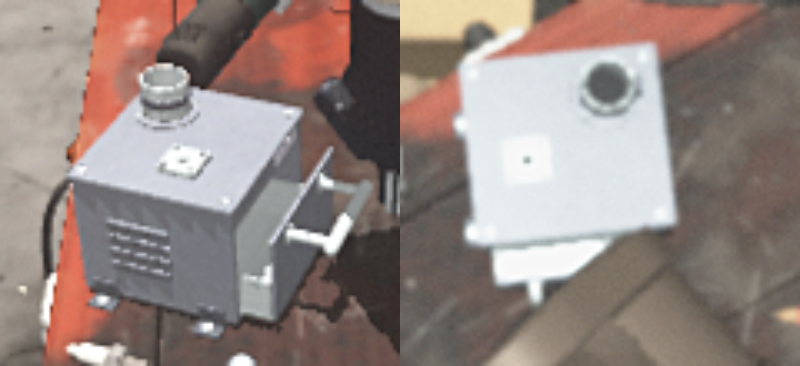

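```bash
python3 - <<'E'
from h import *
y=np.radians(5.73); ex=np.array([np.cos(y),np.sin(y)]);ey=np.array([-np.sin(y),np.cos(y)])
for n in ("side","top","wrist"):
    W=cloud(grab(n)).reshape(-1,3); d=W[:,:2]-[.58234,-.23895]; bx=d@ex;by=d@ey
    m=(bx<-.07)&(bx>-.2)&(abs(by)<.06)&(W[:,2]>.03)&(W[:,2]<.15)
    print(n,m.sum())
    for lo in np.arange(-.2,-.07,.005):
        k=m&(bx>=lo)&(bx<lo+.005)
        if k.sum()>2: print(round(lo,3),k.sum(),"by",by[k].min().round(3),by[k].max().round(3),"z",W[k,2].min().round(3),W[k,2].max().round(3))
E
```

```text
side 779
-0.2 8 by 0.009 0.014 z 0.143 0.15
-0.195 6 by 0.009 0.012 z 0.142 0.148
-0.19 14 by -0.007 0.011 z 0.136 0.15
-0.185 38 by -0.01 0.012 z 0.103 0.149
-0.18 39 by 0.003 0.013 z 0.097 0.15
-0.175 31 by 0.004 0.012 z 0.098 0.148
-0.17 44 by -0.012 0.012 z 0.098 0.149
-0.165 36 by -0.011 0.014 z 0.098 0.149
-0.16 22 by 0.005 0.013 z 0.102 0.149
-0.155 6 by 0.004 0.008 z 0.136 0.15
-0.15 13 by -0.001 0.011 z 0.138 0.15
-0.145 8 by 0.01 0.014 z 0.141 0.15
-0.14 40 by -0.04 0.045 z 0.074 0.148
-0.135 58 by -0.039 0.046 z 0.075 0.149
-0.13 22 by -0.037 0.046 z 0.079 0.083
-0.125 12 by -0.035 0.039 z 0.077 0.084
-0.12 13 by -0.033 0.038 z 0.074 0.082
-0.115 12 by -0.037 0.038 z 0.075 0.082
-0.11 13 by -0.032 0.04 z 0.074 0.082
-0.105 10 by -0.032 0.038 z 0.077 0.081
-0.1 310 by -0.06 0.06 z 0.03 0.093
-0.095 22 by -0.057 0.058 z 0.089 0.093
top 72
-0.11 7 by 0.031 0.039 z 0.079 0.084
-0.105 6 by 0.033 0.039 z 0.079 0.083
-0.1 13 by 0.015 0.056 z 0.042 0.091
-0.095 45 by 0.01 0.058 z 0.04 0.094
wrist 15154
-0.2 359 by -0.009 0.013 z 0.138 0.15
-0.195 448 by -0.009 0.014 z 0.138 0.15
-0.19 380 by -0.001 0.012 z 0.135 0.15
-0.185 231 by 0.005 0.013 z 0.102 0.15
-0.18 538 by 0.005 0.014 z 0.1 0.15
-0.175 788 by -0.012 0.013 z 0.096 0.15
-0.17 888 by -0.013 0.012 z 0.096 0.147
-0.165 701 by -0.009 0.014 z 0.096 0.15
-0.16 533 by 0.005 0.013 z 0.099 0.15
-0.155 199 by 0.005 0.012 z 0.103 0.15
-0.15 423 by -0.003 0.012 z 0.135 0.15
-0.145 423 by -0.009 0.014 z 0.138 0.15
-0.14 574 by -0.033 0.043 z 0.074 0.15
-0.135 1190 by -0.033 0.046 z 0.075 0.15
-0.13 718 by -0.027 0.046 z 0.076 0.15
-0.125 121 by -0.02 0.038 z 0.075 0.081
-0.12 139 by -0.031 0.038 z 0.074 0.081
-0.115 164 by -0.032 0.038 z 0.074 0.081
-0.11 196 by -0.035 0.038 z 0.074 0.082
-0.105 213 by -0.037 0.038 z 0.074 0.082
-0.1 3372 by -0.057 0.06 z 0.03 0.091
-0.095 2556 by -0.054 0.06 z 0.03 0.092
```

View pics/w7.png

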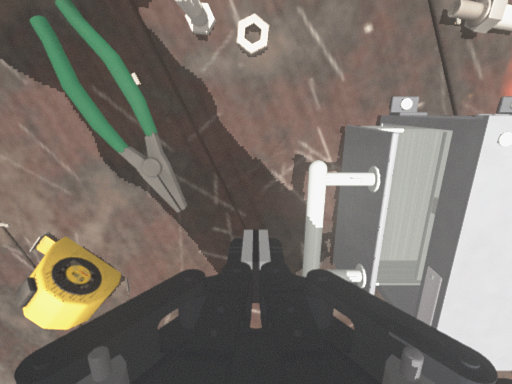

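Both clouds put the fingertips at about z 0.096, some 14 mm behind the reported TCP rather than 25 mm ahead. So the jaws closed above the bar (its top is at 0.082), and the drawer was not touched. I'll go back over the bar with the jaws open and descend about 37 mm lower, watching the force.

Emit:
arm_command(
  rows=[
    {"jaw": 0.38, "tx": 0, "ty": 0, "tz": -8, "rx": 0, "ry": 0, "rz": 0},
    {"jaw": 0.38, "tx": 0, "ty": 0, "tz": -6, "rx": 0, "ry": 0, "rz": 0},
    {"jaw": 0.38, "tx": 0, "ty": 12, "tz": 0, "rx": 0, "ry": 0, "rz": 0},
    {"jaw": 0.38, "tx": 0, "ty": 14, "tz": 0, "rx": 0, "ry": 0, "rz": 0},
    {"jaw": 0.38, "tx": 0, "ty": 10, "tz": 0, "rx": 0, "ry": 0, "rz": 0},
    {"jaw": 0.38, "tx": 0, "ty": 0, "tz": 0, "rx": 0, "ry": 0, "rz": 0},
    {"jaw": 0.38, "tx": 0, "ty": 0, "tz": 0, "rx": 0, "ry": 0, "rz": 0},
    {"jaw": 0.38, "tx": 0, "ty": 0, "tz": 0, "rx": 0, "ry": 0, "rz": 0},
  ],
)

```text
t: 20.98
eef_pos: [0.4498, -0.2522, 0.0959]
ee_rot: [0.671, 0.741, -0.0, -0.0]
ft_force: [-0.2, -0.2, -0.3]
grip_width: 0.0323
```

```bash
python3 - <<'E'
from h import *
go(.4525,-.2519,.096,np.radians(5.73))
f=grab("wrist"); s=status.state(); M=R.from_quat(s["ee_rot"]); 
W=cloud(f); T=M.inv().apply((W-s["eef_pos"]).reshape(-1,3))*1000
m=(abs(T[:,0])<14)&(abs(T[:,1])<60)&(T[:,2]>-60)&(T[:,2]<30); q=T[m]
for z in range(-40,12,4):
    k=(q[:,2]>=z)&(q[:,2]<z+4); 
    if k.any(): print(z,k.sum(),"y neg",q[k&(q[:,1]<0),1].min(initial=99).round(1),q[k&(q[:,1]<0),1].max(initial=-99).round(1),"pos",q[k&(q[:,1]>0),1].min(initial=99).round(1),q[k&(q[:,1]>0),1].max(initial=-99).round(1))
W=cloud(grab("side")).reshape(-1,3);T=M.inv().apply(W-s["eef_pos"])*1000
m=(abs(T[:,0])<14)&(T[:,1]<-16)&(T[:,1]>-34)&(T[:,2]>-60)&(T[:,2]<30);print("side front finger tool-z max",np.sort(T[m,2])[-6:].round(1))
E
```

```text
t 20.98 pos [ 0.4498 -0.2522  0.0959] shift [-0.   2.7 -0.1] turn [-0.0009 -0.0002 -0.0002] F [-0.18 -0.17 -0.33] w 0.0323
-40 302 y neg -28.9 -15.3 pos 16.9 30.7
-36 269 y neg -29.1 -15.3 pos 16.8 30.6
-32 252 y neg -29.0 -15.3 pos 16.9 30.4
-28 240 y neg -28.8 -15.3 pos 16.8 30.4
-24 201 y neg -28.9 -15.3 pos 16.9 30.1
-20 148 y neg -27.5 -15.3 pos 16.9 28.0
-16 60 y neg -19.7 -15.3 pos 16.8 21.7
-12 2 y neg -15.5 -15.5 pos 17.1 17.1
0 1 y neg 99.0 -99.0 pos 40.3 40.3
4 252 y neg 99.0 -99.0 pos 38.0 42.3
8 51 y neg 99.0 -99.0 pos 38.0 38.7
side front finger tool-z max [-20.6 -18.6 -18.2 -16.8 -16.1 -13.8]
```

Confirmed: the tips are at tool z of about -13 mm. The lateral clearance is balanced, so I'm descending 49 mm.

Emit:
arm_command(
  rows=[
    {"jaw": 0.38, "tx": 0, "ty": 0, "tz": 6, "rx": 0, "ry": 0, "rz": 0},
    {"jaw": 0.38, "tx": 0, "ty": 0, "tz": 6, "rx": 0, "ry": 0, "rz": 0},
    {"jaw": 0.38, "tx": 0, "ty": 0, "tz": 6, "rx": 0, "ry": 0, "rz": 0},
    {"jaw": 0.38, "tx": 0, "ty": 0, "tz": 6, "rx": 0, "ry": 0, "rz": 0},
    {"jaw": 0.38, "tx": 0, "ty": 0, "tz": 0, "rx": 0, "ry": 0, "rz": 0},
    {"jaw": 0.38, "tx": 0, "ty": 0, "tz": 0, "rx": 0, "ry": 0, "rz": 0},
  ],
)

```text
t: 21.58
eef_pos: [0.4499, -0.252, 0.0715]
ee_rot: [0.671, 0.741, -0.0, -0.001]
ft_force: [0.0, -0.1, 1.3]
grip_width: 0.0324
```

Emit:
arm_command(
  rows=[
    {"jaw": 0.38, "tx": 0, "ty": 0, "tz": 6, "rx": 0, "ry": 0, "rz": 0},
    {"jaw": 0.38, "tx": 0, "ty": 0, "tz": 6, "rx": 0, "ry": 0, "rz": 0},
    {"jaw": 0.38, "tx": 0, "ty": 0, "tz": 6, "rx": 0, "ry": 0, "rz": 0},
    {"jaw": 0.38, "tx": 0, "ty": 0, "tz": 6, "rx": 0, "ry": 0, "rz": 0},
    {"jaw": 0.38, "tx": 0, "ty": 0, "tz": 0, "rx": 0, "ry": 0, "rz": 0},
    {"jaw": 0.38, "tx": 0, "ty": 0, "tz": 0, "rx": 0, "ry": 0, "rz": 0},
    {"jaw": 0.38, "tx": 0, "ty": 0, "tz": 0, "rx": 0, "ry": 0, "rz": 0},
  ],
)

```text
t: 22.17
eef_pos: [0.4503, -0.2523, 0.0481]
ee_rot: [0.671, 0.741, -0.0, -0.0]
ft_force: [0.3, 0.1, -1.0]
grip_width: 0.0323
```

```bash
python3 -c "
from h import *
go(.4527,-.2520,.047,np.radians(5.73))"
```

```text
t 22.17 pos [ 0.4503 -0.2523  0.0481] shift [0.  2.4 1.1] turn [-0.      0.     -0.0003] F [ 0.3   0.07 -1.  ] w 0.0323
```

Emit:
arm_command(
  newtons=40,
  rows=[
    {"jaw": 0.25, "tx": 0, "ty": 2.4, "tz": 0, "rx": 0, "ry": 0, "rz": 0},
    {"jaw": 0, "tx": 0, "ty": 0, "tz": 0, "rx": 0, "ry": 0, "rz": 0},
    {"jaw": 0, "tx": 0, "ty": 0, "tz": 0, "rx": 0, "ry": 0, "rz": 0},
    {"jaw": 0, "tx": 0, "ty": 0, "tz": 0, "rx": 0, "ry": 0, "rz": 0},
    {"jaw": 0, "tx": 0, "ty": 0, "tz": 0, "rx": 0, "ry": 0, "rz": 0},
  ],
)

```text
t: 22.58
eef_pos: [0.4531, -0.252, 0.0484]
ee_rot: [0.671, 0.742, 0.0, 0.0]
ft_force: [0.2, 0.3, 4.9]
grip_width: 0.0093
```

Width is 9.3 mm, so the bar is gripped. I'm pulling 43 mm first, then gently to the stop.

Emit:
arm_command(
  rows=[
    {"jaw": 0, "tx": 0, "ty": -3, "tz": 0, "rx": 0, "ry": 0, "rz": 0},
    {"jaw": 0, "tx": 0, "ty": -6, "tz": 0, "rx": 0, "ry": 0, "rz": 0},
    {"jaw": 0, "tx": 0, "ty": -8, "tz": 0, "rx": 0, "ry": 0, "rz": 0},
    {"jaw": 0, "tx": 0, "ty": -8, "tz": 0, "rx": 0, "ry": 0, "rz": 0},
    {"jaw": 0, "tx": 0, "ty": -8, "tz": 0, "rx": 0, "ry": 0, "rz": 0},
    {"jaw": 0, "tx": 0, "ty": -6, "tz": 0, "rx": 0, "ry": 0, "rz": 0},
    {"jaw": 0, "tx": 0, "ty": -3, "tz": 0, "rx": 0, "ry": 0, "rz": 0},
    {"jaw": 0, "tx": 0, "ty": 0, "tz": 0, "rx": 0, "ry": 0, "rz": 0},
  ],
)

```text
t: 23.25
eef_pos: [0.4092, -0.2563, 0.0483]
ee_rot: [0.671, 0.741, 0.0, -0.0]
ft_force: [-0.3, 1.3, 7.4]
grip_width: 0.0098
```

Emit:
arm_command(
  rows=[
    {"jaw": 0, "tx": 0, "ty": -1, "tz": 0, "rx": 0, "ry": 0, "rz": 0},
    {"jaw": 0, "tx": 0, "ty": -1, "tz": 0, "rx": 0, "ry": 0, "rz": 0},
    {"jaw": 0, "tx": 0, "ty": 0, "tz": 0, "rx": 0, "ry": 0, "rz": 0},
    {"jaw": 0, "tx": 0, "ty": 0, "tz": 0, "rx": 0, "ry": 0, "rz": 0},
  ],
)

```text
t: 23.58
eef_pos: [0.4079, -0.2565, 0.0483]
ee_rot: [0.671, 0.741, 0.0, -0.0]
ft_force: [0.1, 0.5, 8.2]
grip_width: 0.0092
```

Emit:
arm_command(
  rows=[
    {"jaw": 0, "tx": 0, "ty": -1, "tz": 0, "rx": 0, "ry": 0, "rz": 0},
    {"jaw": 0, "tx": 0, "ty": -1, "tz": 0, "rx": 0, "ry": 0, "rz": 0},
    {"jaw": 0, "tx": 0, "ty": 0, "tz": 0, "rx": 0, "ry": 0, "rz": 0},
    {"jaw": 0, "tx": 0, "ty": 0, "tz": 0, "rx": 0, "ry": 0, "rz": 0},
  ],
)

```text
t: 23.92
eef_pos: [0.406, -0.2566, 0.0483]
ee_rot: [0.671, 0.741, 0.0, -0.0]
ft_force: [0.4, 0.5, 7.4]
grip_width: 0.0093
```

Emit:
arm_command(
  rows=[
    {"jaw": 0, "tx": 0, "ty": -1, "tz": 0, "rx": 0, "ry": 0, "rz": 0},
    {"jaw": 0, "tx": 0, "ty": -1, "tz": 0, "rx": 0, "ry": 0, "rz": 0},
    {"jaw": 0, "tx": 0, "ty": 0, "tz": 0, "rx": 0, "ry": 0, "rz": 0},
  ],
)

```text
t: 24.17
eef_pos: [0.406, -0.2567, 0.0484]
ee_rot: [0.671, 0.742, 0.001, 0.001]
ft_force: [7.2, 2.4, 0.0]
grip_width: 0.0094
```

```bash
cat > fc.py <<'E'
from h import *
def face():
    y=np.radians(5.73); ex=np.array([np.cos(y),np.sin(y)]);ey=np.array([-np.sin(y),np.cos(y)])
    for n in ("side","wrist"):
        W=cloud(grab(n)).reshape(-1,3); d=W[:,:2]-[.58234,-.23895]; bx=d@ex;by=d@ey
        m=(bx<-.07)&(bx>-.2)&(abs(by)<.055)&(abs(by)>.015)
        a=m&(W[:,2]>.084)&(W[:,2]<.095); b=m&(W[:,2]>.074)&(W[:,2]<.086)&(abs(by)<.045)
        print(n,"face front",np.percentile(bx[a],5).round(4) if a.sum()>5 else None,a.sum(),"bar front",bx[b].min().round(4) if b.any() else None)
E
python3 -c "
from fc import *
go(.4,-.25,.048); face()"
```

```text
t 24.17 pos [ 0.406  -0.2567  0.0484] shift [ 7.3 -5.3  0.4] turn  F [7.17 2.4  0.  ] w 0.0094
side face front -0.144 31 bar front -0.1835
wrist face front -0.1419 1075 bar front -0.182
```

The force rose to 7 N at standstill, and both cameras show the bar moved about 47 mm, so this is the stop. I'm easing off, opening and going straight up.

Emit:
arm_command(
  rows=[
    {"jaw": 0, "tx": 0, "ty": 1, "tz": 0, "rx": 0, "ry": 0, "rz": 0},
    {"jaw": 0.15, "tx": 0, "ty": 0, "tz": 0, "rx": 0, "ry": 0, "rz": 0},
    {"jaw": 0.33, "tx": 0, "ty": 0, "tz": 0, "rx": 0, "ry": 0, "rz": 0},
    {"jaw": 0.33, "tx": 0, "ty": 0, "tz": 0, "rx": 0, "ry": 0, "rz": 0},
    {"jaw": 0.33, "tx": 0, "ty": 0, "tz": 0, "rx": 0, "ry": 0, "rz": 0},
  ],
)

```text
t: 24.68
eef_pos: [0.4051, -0.2565, 0.0478]
ee_rot: [0.671, 0.741, -0.0, -0.0]
ft_force: [1.2, -0.2, -0.5]
grip_width: 0.028
```

```bash
python3 -c "
from fc import *
go(.405,-.2567,.048,np.radians(5.73)); face()"
```

```text
t 24.68 pos [ 0.4051 -0.2565  0.0478] shift [-0.1 -0.2 -0.2] turn [-0.001  -0.0004 -0.0007] F [ 1.21 -0.17 -0.52] w 0.028
side face front -0.1786 30 bar front -0.1834
wrist face front -0.1418 1080 bar front -0.1821
```

Emit:
arm_command(
  rows=[
    {"jaw": 0.33, "tx": 0, "ty": 0, "tz": -8, "rx": 0, "ry": 0, "rz": 0},
    {"jaw": 0.33, "tx": 0, "ty": 0, "tz": -15, "rx": 0, "ry": 0, "rz": 0},
    {"jaw": 0.33, "tx": 0, "ty": 0, "tz": -25, "rx": 0, "ry": 0, "rz": 0},
    {"jaw": 0.33, "tx": 0, "ty": 0, "tz": -30, "rx": 0, "ry": 0, "rz": 0},
    {"jaw": 0.33, "tx": 0, "ty": 0, "tz": -30, "rx": 0, "ry": 0, "rz": 0},
    {"jaw": 0.33, "tx": 0, "ty": 0, "tz": -30, "rx": 0, "ry": 0, "rz": 0},
    {"jaw": 0.33, "tx": 0, "ty": 0, "tz": -12, "rx": 0, "ry": 0, "rz": 0},
    {"jaw": 0.33, "tx": 0, "ty": 0, "tz": 0, "rx": 0, "ry": 0, "rz": 0},
  ],
)

```text
t: 25.45
eef_pos: [0.4074, -0.2577, 0.2014]
ee_rot: [0.671, 0.741, 0.001, 0.002]
ft_force: [0.1, 0.1, -0.2]
grip_width: 0.0277
```

Emit:
arm_command(
  rows=[
    {"jaw": 0.33, "tx": 0, "ty": 0, "tz": 0, "rx": 0, "ry": 0, "rz": 0},
    {"jaw": 0.33, "tx": 0, "ty": 0, "tz": 0, "rx": 0, "ry": 0, "rz": 0},
    {"jaw": 0.33, "tx": 0, "ty": 0, "tz": 0, "rx": 0, "ry": 0, "rz": 0},
  ],
)

```text
t: 25.7
eef_pos: [0.4053, -0.2562, 0.1972]
ee_rot: [0.671, 0.742, -0.0, -0.001]
ft_force: [0.1, 0.0, -1.0]
grip_width: 0.0277
```

```bash
python3 - <<'E'
from fc import *
go(.405,-.2567,.2); face()
t=grab("top");s=grab("side"); cv2.imwrite("pics/end.png",np.hstack([cv2.resize(s["frame"][110:320,170:330,::-1],(400,525)),cv2.resize(t["frame"][100:260,130:330,::-1],(400,320))[:, :]] if 0 else [cv2.resize(s["frame"][110:320,170:330,::-1],(400,525)),cv2.resize(t["frame"][100:310,130:290,::-1],(400,525))]))
for n,F in(("top",t),("side",s)):
    q=cloud(F).reshape(-1,3)
    for x,y in((.4204,.0401),(.4265,-.0044),(.4327,-.049)):
        p=q[(np.hypot(q[:,0]-x,q[:,1]-y)<.014)&(q[:,2]>.07)&(q[:,2]<.145)]
        if len(p): p=p[p[:,2]>p[:,2].max()-.006]; print(n,len(p),p.mean(0).round(4),p[:,2].max().round(4))
E
```

```text
t 25.7 pos [ 0.4053 -0.2562  0.1972] shift [-0.5 -0.3 -2.8] turn  F [ 0.12  0.01 -0.96] w 0.0277
side face front -0.1768 61 bar front -0.1835
wrist face front -0.1415 333 bar front -0.1812
top 22 [0.4202 0.0399 0.1332] 0.1364
top 15 [ 0.427  -0.004   0.1369] 0.1406
top 41 [ 0.4327 -0.0484  0.1123] 0.1147
side 30 [0.4185 0.0411 0.1325] 0.1357
side 22 [ 0.4239 -0.002   0.1374] 0.1398
side 48 [ 0.4306 -0.0479  0.1122] 0.1154
```

View pics/end.png

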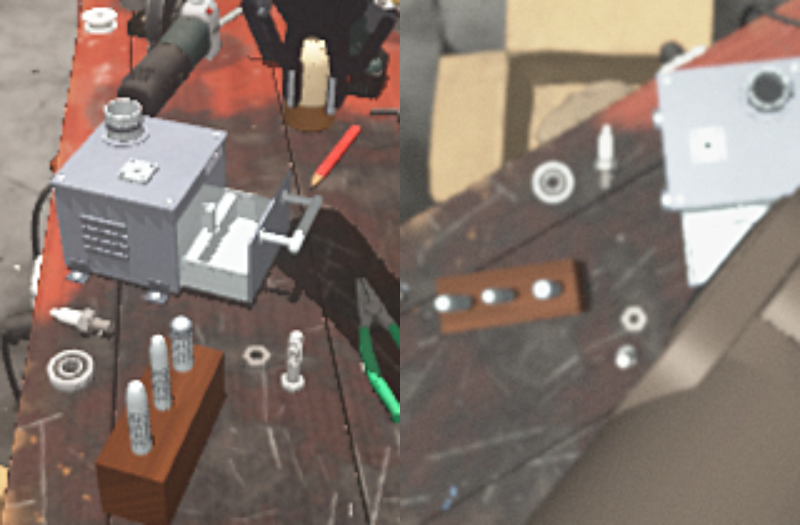

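The drawer is fully out, the three tools stand in the block and nothing else has moved. I'm handing in.

```bash
python3 -c "
from station import ticket
print(ticket.job_done())"
```

```text
the job is handed in; nothing more can be done
None
```

The grit drawer is open to its stop and the pin punch is back in its own socket. I handed the job in at about 26 s of the 64 s allowed.

- **Catch:** I put the punch down through the lid hole and felt the catch about 34 mm below the mouth. It let the drawer go about 6 mm farther down. The highest force I read while pressing was about 7.4 N, roughly 9 N allowing for the punch's weight, against the 20 N limit. The drawer sprang out about 30 mm.
- **Punch:** It stands upright in the middle socket with its top at 0.137 m, the same as before and within about 1 mm of its first position.
- **Drawer:** I pulled it until it stood still at about 7 N. The handle moved about 46 mm from the sprung position, which makes about 76 mm in all (the stop is at 75). The side and wrist cameras agreed within 1 mm that it stayed there after release.
- **Everything else:** The last picture shows the other tools and small parts where they were, and the robot touching nothing.

- **Missed first grasp:** My first try at the handle closed above the bar. The fingertips measured about 14 mm behind the reported TCP, not 25 mm ahead of it as the description says. It moved nothing, and a lower second grasp held.
- **Bad face readings:** The side camera's readings of the drawer's face were unreliable once it was out, so I judged the position by the handle bar.

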